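# Hang a drilled test tile on the bent tile rail

## Task

Pick up the drilled test tile, thread it on the free end of the bent steel rail, slide it along and round the bend to the disc at the far end, and leave it hanging there, let go, touching the disc or within about 3 mm of it. The far leg was bent by hand and is not quite where it should be, so feel your way: the fired clay chips if it is pressed against the steel with more than about 15 N. Leave the undrilled tile and the other things on the table where they are.

Things in the scene. Friction and masses are not known exactly. Their poses are not given: they have to be found in the camera images.
- tile: Drilled test tile, unglazed fired clay, 24 mm long (x) x 32 wide (y) x 50 high (z), 50 to 110 g, standing upright. Origin: centre of its underside. A 12 mm round hole runs right through along x, axis 35 mm above the underside. Both ends alike. Grip the plain 32 mm apart sides, also at the hole's height with the rail in the hole. Let go on the rail, it hangs upright.
- tile_bore (a point): Centre of the tile's hole: halfway along it, 35 mm above the tile's underside and 15 mm below its top; axes as the tile's. The hole's mouths have 1.5 mm chamfers.
- stand: Bent rail, fixed and rigid. Origin: centre of the underside of its base plate (120 x 100 x 14 mm), on the table. A post (20 mm thick, 122 mm high, give or take 8 mm) within 25 mm of the plate's middle carries one smooth steel rod, 9 mm thick, axis 110 mm above the table: straight near leg from the free end, level bend to the right, straight far leg ending at the post. Its x axis: nominal far leg, towards the post.
- rod_tip (a point): Free end of the rod, on its axis, where the half-round tip begins (steel reaches 4.5 mm farther out), at (-194.5, -103.6, 110) mm in the stand's frame. The near leg runs 85 mm straight and level from here to bend_start, along (0.5, 0.866, 0) in the stand's frame. Axes as the stand's.
- leg_mid (a point): Point on the rod's axis on the near leg, 50 mm from rod_tip and 35 mm before bend_start. Axes as the stand's.
- bend_start (a point): Point on the rod's axis where near leg ends and bend starts, at (-152, -30, 110) mm in the stand's frame. The bend is level, turns 60 degrees to the right, radius 60 mm to the rod's axis about (-100, -60) mm in the stand's frame. Near leg and bend are true to these figures. Axes as the stand's.
- bend_end (a point): Point on the rod's axis where the far leg starts, at (-100, 0, 110) mm in the stand's frame, axes as the stand's. The far leg was bent by hand: nominally along +x, but up to 0.22 rad to either side and sloping up to 0.08 rad up or down, unknown. Stop disc on it, 26 mm wide, face 72 mm from here: a tile touching it has its hole's centre 60 mm from here. Post at 100 mm.
- plain_tile: Bystander: a squat test tile of the same clay without a hole, 46 x 46 mm and only 22 mm high. Origin: centre of its underside. The two tiles may be in either of two places.
- mug: Bystander: white mug, 80 mm wide, 85 mm high. Origin: centre of its underside.
- glaze_bottle: Bystander: white bottle with a yellow cap, 64 mm wide, 150 mm high. Origin: centre of its underside.
- bowl: Bystander: brass bowl, 110 mm wide, 50 mm high. Origin: centre of its underside.
- rib: Bystander: flat wooden scraper 90 x 50 x 6 mm lying on the table, perhaps below the rail. Origin: centre of its underside.
- paper_cup: Bystander: red cup, 74 mm wide, 90 mm high. Origin: centre of its underside.
- trim_tool: Bystander: a thin hand tool 190 mm long lying on the table.
There are look-alikes about, which are no part of the job. What is shaped like the tile but red is not meant.

How it is judged:
By the outcome, as a careful person would: the job done as asked, in the order asked, and still so for the second after the job is handed in, with the robot touching nothing.
It also fails if it takes over 72 s, if anything falls off the work surface, if the arm or the gripper's body presses on something with over 40 N, if the wrist force passes 120 N, or if a joint passes its speed limit or range.

## Robot

A 6-joint arm with a two-finger parallel gripper is mounted at the origin on the work surface. World frame = base frame: x ahead of the robot, y to its left, z up, the work surface at z = 0. Lengths are in m, angles in rad, forces in N, time in s.
With the tool pointing down it reaches from about 0.225 to 0.875 m from the base axis. Payload 3.4 kg.
Tool frame: the origin (TCP) lies between the finger pads; the fingertips stand 19 mm ahead of it and the grasp point (between the pads) is the TCP (manip.tip_reach is the distance from the TCP to the fingertips, in m); z points along the fingers, x is the direction in which the jaws open and shut, and the axes are right-handed (so a half turn about z gives the same grasp; the last joint's range is limited). The gripper opens to 85 mm and grips with 20 to 120 N. Pads are 22 mm wide; open, the fingers measure 114 mm over their backs; the gripper's body (76 mm by 85 mm) begins 54 mm behind the grasp point. The pads swing forward as they close: fully open they stand 13 mm farther back than shut.
Start: joints at [1.118, 0.276, 1.505, -0, 1.361, -0.121], TCP at [0.187, 0.544, 0.25] pointing down, gripper open.
Joint ranges: [-2.89, 2.89], [-0.75, 2.08], [0.22, 2.7], [-1.18, 4.32], [0.11, 2.71], [-2.7, 2.7]. Speed limits (rad/s): [2.57, 2.57, 3.14, 3.14, 3.14, 3.14].

## Interface

Orientations are given as a unit quaternion [w, x, y, z].
In Python, from rig import manip gives the robot as it stands.
- The arm moves only by the tool send_rows, never from a script. Its arguments are lists of equal length, an entry for each row: "delta_pos": the shift along the tool's x, y, z normalised to -1 to 1, where 1 is 40 cm, a list of three; "angular": the turn, a rotation vector about the tool's x, y, z normalised to -1 to 1, where 1 is 0.08 rad, a list of three. A call has 1 to 5 rows; each row shifts and turns the commanded pose from where the row before left it, along the tool's axes as they then stand; what a row does not reach is not made up. A row lasts 1/12 s, in which the tool goes at most 41.7 mm and 7.16 degrees, less where a joint would pass 70% of its speed; a pose out of reach is approached as far as the arm can. A call with a number of a shift or a turn outside -1 to 1 is refused whole. A call with a gripper value outside its range is refused whole. "hand" is the finger opening in mm, from 0 to 85.4, set as the call begins (left out, the last holds). The fingers move at their own pace and stop on an object; "squeeze" is the grip in N (left out, the last holds). Time passes only in rows, so rows that do not move let the fingers close. It gives the time, the measured TCP pose, the force and the opening at its end, in the units of the state.
- manip.get_state(): the state, without advancing time (a new reading comes with each control period).
- manip.get_image(name): name is "scene" or "top" or "wrist"; returns the picture (480x640x3 uint8, blue, green, red); there is no depth.
- manip.calibration(name): a dict with "fx", "fy", "cx", "cy" (pixels), "k1" (the pictures are not rectified: a ray, as slopes to the right and down, at radius r is drawn at 1 + k1 r^2 times it, then the intrinsics apply), "camera_from_world" (4x4, takes a point from world to camera coordinates). Camera axes: x right, y up, looking along -z (the intrinsics and any distortion apply to the point x, -y, -z); pixel columns grow to the right and rows downward; lengths in m; the calibration is good to about 2 mm. A picture is of the moment at which its call begins: read the wrist's pose just before it. calibration takes no time and is no camera call; for the wrist camera it gives the pose at the moment of the call.
- manip.sign_off(): hands the job in, once; it reports no verdict.
The state is a dict: "clock": time; "qpos": joint angles; "qd": joint speeds; "effort": joint torques, N m; "position": TCP position; "ee_rot": TCP orientation; "contact_force": force on the tool from outside, world axes, zero at the start; "moment": the same for the moment, N m; "width": finger opening in m.
Only numpy, scipy, OpenCV 4.12 (cv2) and the standard library are available. Lean on these libraries where they do the work, as an engineer would, in place of code of your own. Each camera call takes 0.05 s, during which the arm holds its last target.

## Working session

There is one attempt and no reset: what is moved stays moved. The work goes in short steps, Python scripts to look and compute and a tool call to move; the robot and the scene stay as the last step left them, time stands still between calls to the robot, and variables do not carry over. Pictures are saved under pics/ and viewed, and the job is handed in when it is done.

Besides the shell and the picture viewer there is one more tool, called after "Emit:" as a command line: name --argument value ..., lists and objects as JSON in quotes. send_rows: Moves the arm, as the interface text tells. Scaled input: -1 to 1 covers 40 cm each way for a shift and 0.08 rad each way for a turn. Its arguments: {"type":"object","properties":{"delta_pos":{"type":"array","items":{"type":"array","items":{"type":"number"}}},"angular":{"type":"array","items":{"type":"array","items":{"type":"number"}}},"hand":{"type":"number"},"squeeze":{"type":"number"}},"required":["delta_pos","angular"]}

```bash
ls; mkdir -p pics; python3 - <<'E'
from rig import manip
import cv2
s=manip.get_state(); print(s)
for n in ["scene","top"]:
    cv2.imwrite(f"pics/{n}0.png",manip.get_image(n)); c=manip.calibration(n); print(n,c)
print(manip.get_state()["clock"])
E
```

```text
pics
{'clock': 0.0, 'qpos': array([ 1.11799582e+00,  2.76587472e-01,  1.50615848e+00,  4.41690389e-05,
        1.36066595e+00, -1.21031226e-01]), 'qd': array([-0.0011718 , -0.00226996, -0.00066781,  0.00199649,  0.00100863,
       -0.00093509]), 'effort': array([-1.44669881e-03, -4.16778731e+01, -2.45805341e+01, -3.15478874e-04,
        1.07748335e-02,  7.08130344e-06]), 'position': array([0.1870771 , 0.54319376, 0.24943385]), 'ee_rot': array([ 4.15918216e-04,  8.14163369e-01,  5.80635153e-01, -8.09255239e-04]), 'contact_force': array([0.47483559, 0.69843805, 0.37826051]), 'moment': array([-0.012826  , -0.00852562,  0.02173049]), 'width': 0.08557178356549607}
scene {'fx': 554.9975663830126, 'fy': 554.9975663830126, 'cx': 312.23127531688556, 'cy': 242.495989697377, 'k1': -0.05427480110074587, 'camera_from_world': array([[ 0.85291838,  0.52200926,  0.00604717, -0.49668848],
       [-0.31763471,  0.50972552,  0.79955493,  0.06097259],
       [ 0.41429268, -0.68387589,  0.60056252, -1.336384  ],
       [ 0.        ,  0.        ,  0.        ,  1.        ]])}
top {'fx': 448.2089864026809, 'fy': 448.2089864026809, 'cx': 314.3309640199588, 'cy': 239.62002222473703, 'k1': -0.09980679395710425, 'camera_from_world': array([[-0.02378629, -0.99966036, -0.01064811,  0.0653817 ],
       [ 0.99939757, -0.0240466 ,  0.02502518, -0.55414679],
       [-0.02527273, -0.01004644,  0.99963011, -0.9281412 ],
       [ 0.        ,  0.        ,  0.        ,  1.        ]])}
0.1
```

View pics/scene0.png

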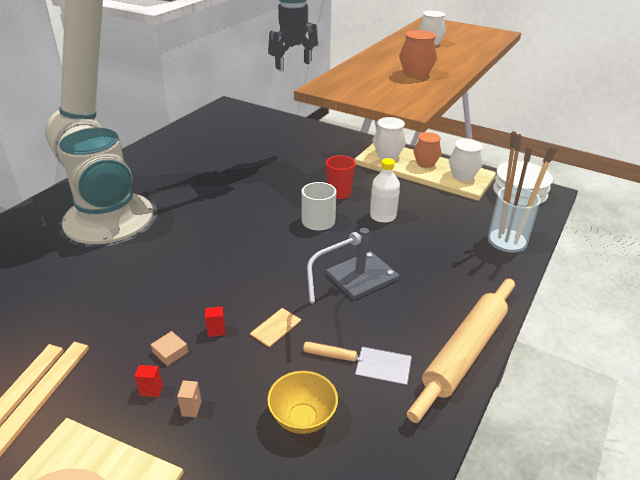

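View pics/top0.png

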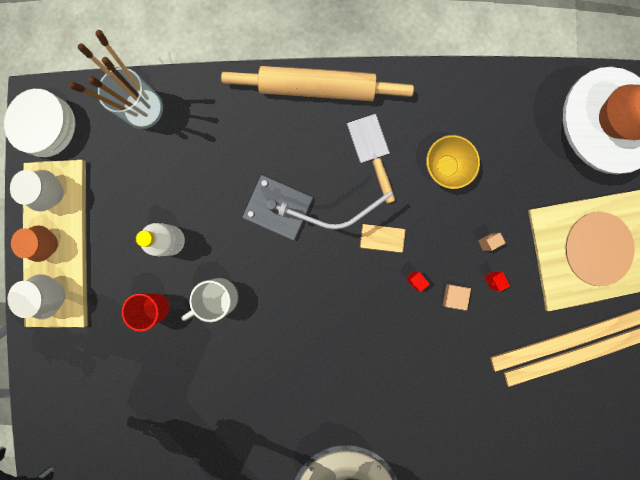

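```bash
cat > h.py <<'E'
import numpy as np, cv2
from rig import manip
from scipy.spatial.transform import Rotation as R
def ray(c,uv):
    d=np.array([(uv[0]-c['cx'])/c['fx'],(uv[1]-c['cy'])/c['fy']])
    u=d.copy()
    for _ in range(20): u=d/(1+c['k1']*(u@u))
    T=np.array(c['camera_from_world']); Rm=T[:3,:3]; o=-Rm.T@T[:3,3]
    v=Rm.T@np.array([u[0],-u[1],-1.]); return o,v/np.linalg.norm(v)
def plane(c,uv,z):
    o,v=ray(c,uv); return o+v*(z-o[2])/v[2]
def proj(c,p):
    T=np.array(c['camera_from_world']); q=T[:3,:3]@np.array(p)+T[:3,3]
    u=np.array([q[0],-q[1]])/-q[2]; r2=u@u; u=u*(1+c['k1']*r2)
    return np.array([c['cx']+c['fx']*u[0],c['cy']+c['fy']*u[1]])
def tri(c1,a,c2,b):
    o1,v1=ray(c1,a);o2,v2=ray(c2,b)
    A=np.array([v1,-v2]).T; t=np.linalg.lstsq(A,o2-o1,rcond=None)[0]
    p,q=o1+v1*t[0],o2+v2*t[1]; return (p+q)/2,np.linalg.norm(p-q)
E
python3 - <<'E'
import cv2
t=cv2.imread('pics/top0.png');s=cv2.imread('pics/scene0.png')
def crop(im,x,y,w,h,k,n):cv2.imwrite(n,cv2.resize(im[y:y+h,x:x+w],None,fx=k,fy=k,interpolation=cv2.INTER_CUBIC))
crop(t,240,160,200,110,4,'pics/t_rail.png')
crop(t,400,215,120,100,6,'pics/t_tile.png')
crop(s,290,220,120,100,6,'pics/s_rail.png')
crop(s,130,320,120,100,6,'pics/s_tile.png')
E
```

```text
(no output)
```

View pics/t_rail.png

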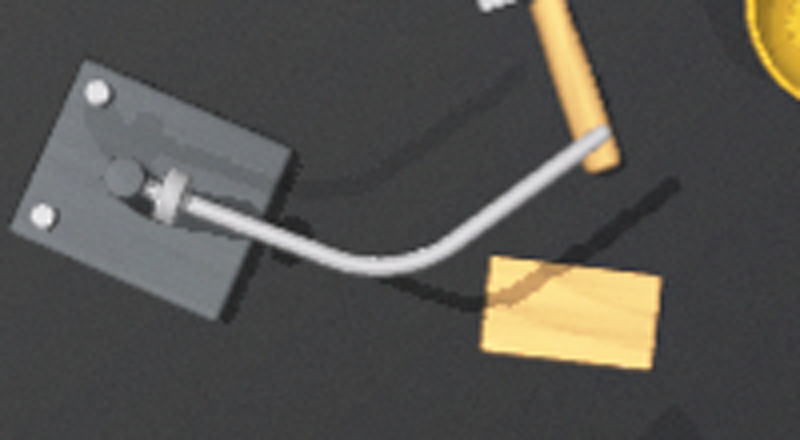

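View pics/t_tile.png

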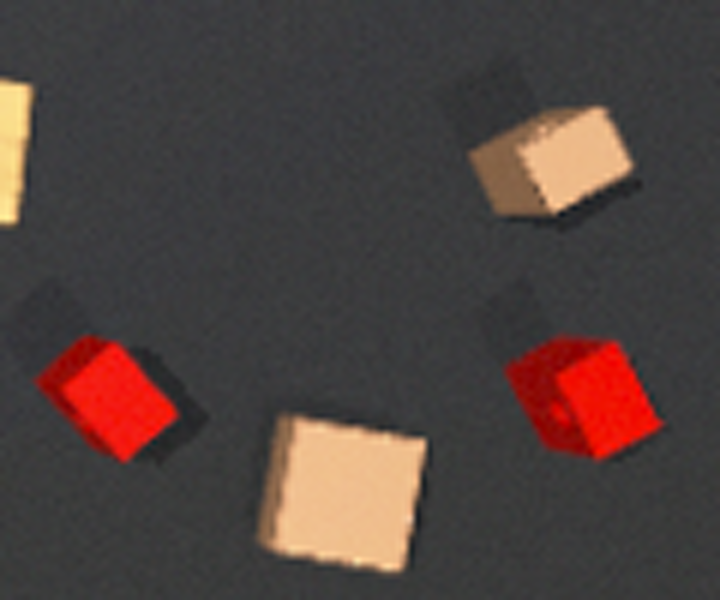

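View pics/s_rail.png

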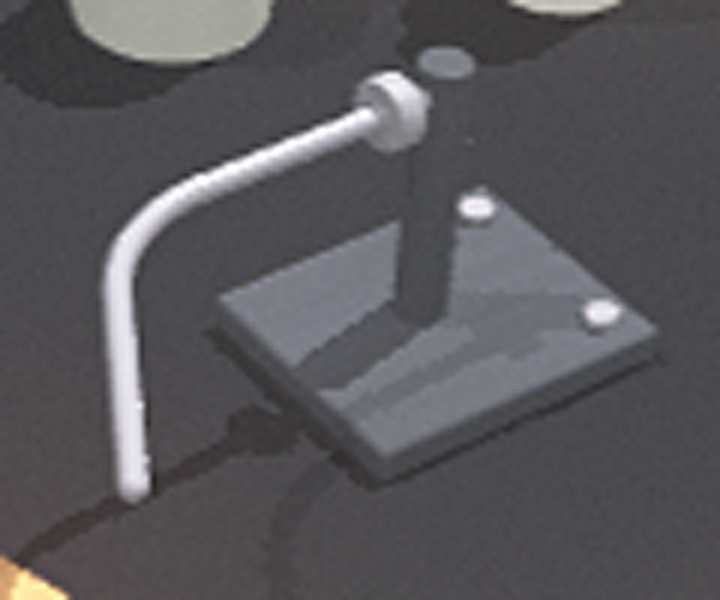

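View pics/s_tile.png

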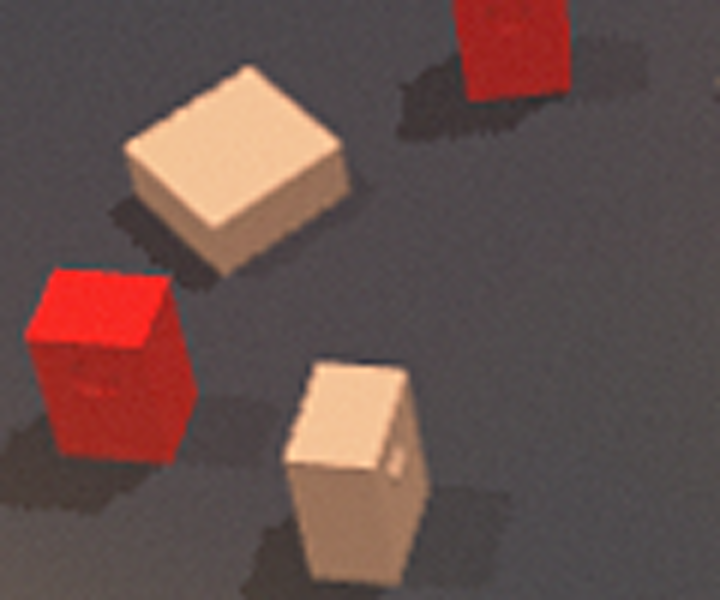

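```bash
python3 - <<'E'
from h import *
ct=manip.calibration('top');cs=manip.calibration('scene')
T=lambda p,k,o:np.array(p)/k+np.array(o)-0.5+0.5/k
tt=[T(p,6,(400,215)) for p in [(520,145),(608,107),(635,163),(553,215)]]
ss=[T(p,6,(130,320)) for p in [(315,362),(408,370),(375,470),(287,462)]]
print('tile top(T)');P=[plane(ct,p,.05) for p in tt];print(np.round(P,4),np.mean(P,0))
print('tile top(S)');Q=[plane(cs,p,.05) for p in ss];print(np.round(Q,4),np.mean(Q,0))
pt=[T(p,4,(240,160)) for p in [(86,60),(293,152),(218,320),(11,228)]]
sp=[T(p,6,(290,220)) for p in [(492,190),(657,330),(385,458),(218,298)]]
for n,c,pp in (('T',ct,pt),('S',cs,sp)):
    P=np.array([plane(c,p,.014) for p in pp]);print(n,np.round(P,4),P.mean(0))
    for i in range(4):
        d=P[(i+1)%4]-P[i];print(np.linalg.norm(d),np.degrees(np.arctan2(d[1],d[0])))
tip=tri(ct,T((605,132),4,(240,160)),cs,T((134,492),6,(290,220)));print('tip',tip)
dsc=tri(ct,T((172,196),4,(240,160)),cs,T((390,112),6,(290,220)));print('disc',dsc)
E
```

```text
tile top(T)
[[ 0.5479 -0.2945  0.05  ]
 [ 0.56   -0.3255  0.05  ]
 [ 0.5409 -0.3342  0.05  ]
 [ 0.5241 -0.3052  0.05  ]] [ 0.54321385 -0.31483372  0.05      ]
tile top(S)
[[ 0.5234 -0.3032  0.05  ]
 [ 0.5462 -0.292   0.05  ]
 [ 0.5604 -0.3215  0.05  ]
 [ 0.5394 -0.3317  0.05  ]] [ 0.54235078 -0.31208719  0.05      ]
T [[0.6939 0.16   0.014 ]
 [0.6428 0.053  0.014 ]
 [0.5564 0.0939 0.014 ]
 [0.6069 0.2008 0.014 ]] [0.62498324 0.12692875 0.014     ]
0.1185617681029023 -115.54154115205377
0.09558772484586486 154.6417974525786
0.11825353853094 64.69908925489362
0.09608584346370617 -25.174732301048145
S [[0.611  0.2016 0.014 ]
 [0.6951 0.1609 0.014 ]
 [0.6458 0.0535 0.014 ]
 [0.5573 0.0957 0.014 ]] [0.62728482 0.12794247 0.014     ]
0.09341442776888768 -25.825758191053254
0.1181763762927558 -114.65528596911956
0.09805993868068485 154.50681369108733
0.11874184021778658 63.09822271911548
tip (array([ 0.6375306 , -0.0934312 ,  0.11110093]), np.float64(0.000985985823436115))
disc (array([0.61246458, 0.10901948, 0.10799214]), np.float64(0.0002557733676444115))
```

```bash
python3 - <<'E'
from h import *
s=manip.get_state();c=manip.calibration('wrist')
Tw=np.array(c['camera_from_world']);o=-Tw[:3,:3].T@Tw[:3,3]
q=s['ee_rot'];r=R.from_quat([q[1],q[2],q[3],q[0]])
print(c['fx'],c['k1'],r.inv().apply(o-s['position'])); print((Tw[:3,:3]@r.as_matrix()).round(3)); print(r.as_matrix().round(4))
E
cat > plan.py <<'E'
# usage: plan(n, target pos, target yaw) from commanded pose (pos,yaw) -> rounded rows
import numpy as np
def plan(p,yaw,tp,tyaw,n):
    p=np.array(p,float);tp=np.array(tp,float);rows=[];ang=[]
    for i in range(n):
        k=n-i
        d=(tp-p)/k; a=(tyaw-yaw)/k
        X=np.array([np.cos(yaw),np.sin(yaw),0]);Y=np.array([np.sin(yaw),-np.cos(yaw),0]);Z=np.array([0,0,-1.])
        l=np.array([d@X,d@Y,d@Z]); s=np.round(l/.4,4 if np.abs(l).max()<.01 else 3); w=round(-a/.08,2)
        p=p+.4*(s[0]*X+s[1]*Y+s[2]*Z); yaw-=w*.08
        rows.append([float(v) for v in s]);ang.append([0,0,float(w)])
    for i in range(0,n,5): print('D',rows[i:i+5]);print('A',ang[i:i+5])
    print('end',p.round(4),round(np.degrees(yaw),2))
E
```

```text
357.4776649931924 -0.03484324395416404 [-0.00018662 -0.08306133 -0.12348734]
[[ 1.     0.001 -0.001]
 [ 0.001 -0.947  0.322]
 [-0.001 -0.322 -0.947]]
[[ 3.258e-01  9.454e-01 -7.000e-04]
 [ 9.454e-01 -3.258e-01 -1.500e-03]
 [-1.600e-03 -2.000e-04 -1.000e+00]]
```

```bash
python3 -c "
from plan import *
import numpy as np
plan([.1871,.5435,.2497],np.arctan2(.9454,.3258),[.55,.02,.25],np.arctan2(.9454,.3258),20)"
```

```text
D [[-0.047, 0.064, -0.0], [-0.047, 0.064, -0.0], [-0.047, 0.064, -0.0], [-0.047, 0.064, -0.0], [-0.047, 0.064, -0.0]]
A [[0, 0, -0.0], [0, 0, -0.0], [0, 0, -0.0], [0, 0, -0.0], [0, 0, -0.0]]
D [[-0.047, 0.064, -0.0], [-0.047, 0.064, -0.0], [-0.047, 0.064, -0.0], [-0.047, 0.064, -0.0], [-0.047, 0.064, -0.0]]
A [[0, 0, -0.0], [0, 0, -0.0], [0, 0, -0.0], [0, 0, -0.0], [0, 0, -0.0]]
D [[-0.047, 0.064, -0.0], [-0.047, 0.064, -0.0], [-0.047, 0.065, -0.0], [-0.047, 0.064, -0.0], [-0.047, 0.065, -0.0]]
A [[0, 0, -0.0], [0, 0, -0.0], [0, 0, -0.0], [0, 0, -0.0], [0, 0, -0.0]]
D [[-0.047, 0.064, -0.0], [-0.047, 0.065, -0.0], [-0.048, 0.064, -0.0], [-0.047, 0.065, -0.0], [-0.048, 0.064, -0.001]]
A [[0, 0, -0.0], [0, 0, -0.0], [0, 0, -0.0], [0, 0, -0.0], [0, 0, -0.0]]
end [0.5499 0.0199 0.2501] 70.99
```

Emit:
send_rows --delta_pos '[[-0.047,0.064,0],[-0.047,0.064,0],[-0.047,0.064,0],[-0.047,0.064,0],[-0.047,0.064,0]]' --angular '[[0,0,0],[0,0,0],[0,0,0],[0,0,0],[0,0,0]]'

```text
clock: 0.52
position: [0.278, 0.4116, 0.2499]
ee_rot: [0.0, 0.814, 0.581, -0.0]
contact_force: [0.9, -0.9, 0.7]
width: 0.0855
```

Emit:
send_rows --delta_pos '[[-0.047,0.064,0],[-0.047,0.064,0],[-0.047,0.064,0],[-0.047,0.064,0],[-0.047,0.064,0]]' --angular '[[0,0,0],[0,0,0],[0,0,0],[0,0,0],[0,0,0]]'

```text
clock: 0.93
position: [0.3684, 0.281, 0.2501]
ee_rot: [-0.0, 0.814, 0.581, -0.0]
contact_force: [-0.1, -0.2, 0.4]
width: 0.0853
```

Emit:
send_rows --delta_pos '[[-0.047,0.064,0],[-0.047,0.064,0],[-0.047,0.064,0],[-0.047,0.064,0],[-0.047,0.064,0]]' --angular '[[0,0,0],[0,0,0],[0,0,0],[0,0,0],[0,0,0]]'

```text
clock: 1.35
position: [0.4589, 0.1505, 0.25]
ee_rot: [-0.0, 0.814, 0.581, -0.0]
contact_force: [-0.4, 0.1, -1.2]
width: 0.0856
```

Emit:
send_rows --delta_pos '[[-0.047,0.064,0],[-0.047,0.064,0],[-0.047,0.064,0],[-0.047,0.064,0],[0,0,0]]' --angular '[[0,0,0],[0,0,0],[0,0,0],[0,0,0],[0,0,0]]'

```text
clock: 1.77
position: [0.5342, 0.0428, 0.2496]
ee_rot: [0.002, 0.815, 0.579, -0.0]
contact_force: [0.6, -0.1, 1.3]
width: 0.0853
```

```bash
python3 - <<'E'
from h import *
c=manip.calibration('wrist'); im=manip.get_image('wrist'); cv2.imwrite('pics/w1.png',im)
import pickle; pickle.dump((c,im),open('w1.pkl','wb')); print(manip.get_state()['position'])
E
```

```text
[0.53223114 0.04512262 0.24952294]
```

View pics/w1.png

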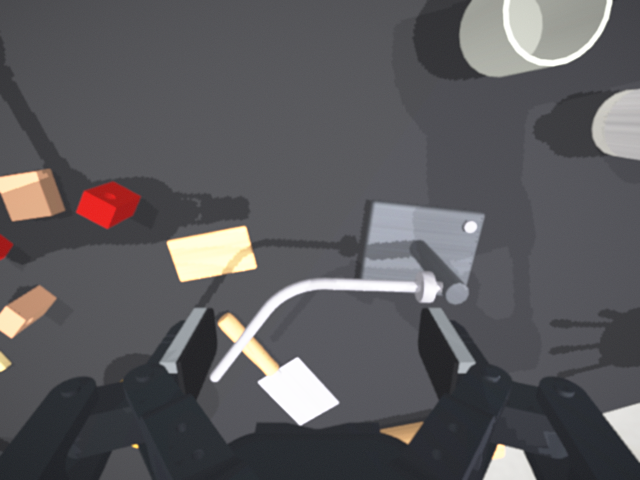

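```bash
cat > cl.py <<'E'
from h import *
import pickle
# centreline points: guess polyline in image -> scan perpendicular for bright band
def scan(im,a,b,n=25,half=9,up=0):
    g=im.min(axis=2).astype(np.float32); a=np.array(a,float);b=np.array(b,float)
    t=(b-a)/np.linalg.norm(b-a);nn=np.array([-t[1],t[0]]);s=np.arange(-half,half+.01,.1);out=[]
    for k in np.linspace(0,1,n):
        p=a+k*(b-a);q=p+s[:,None]*nn
        v=cv2.remap(g,q[:,0].astype(np.float32).reshape(1,-1),q[:,1].astype(np.float32).reshape(1,-1),cv2.INTER_LINEAR)[0]
        th=(v.max()+np.median(v))/2; i=int(np.argmax(np.where(np.abs(s)<4,v,0)))
        l=i
        while l>0 and v[l]>th:l-=1
        r=i
        while r<len(v)-1 and v[r]>th:r+=1
        out.append(np.r_[p+nn*(s[l]+s[r])/2,s[r]-s[l]])
    return np.array(out)
E
python3 - <<'E'
from cl import *
c,im=pickle.load(open('w1.pkl','rb'))
ct=manip.calibration('top');cs=manip.calibration('scene')
it=cv2.imread('pics/top0.png');isc=cv2.imread('pics/scene0.png')
near_w=scan(im,(219,372),(262,316)); far_w=scan(im,(325,285),(408,287))
k=lambda x,y:(x/4+240,y/4+160)
near_t=scan(it,k(590,142),k(460,230)); far_t=scan(it,k(320,250),k(205,210))
k6=lambda x,y:(x/6+290,y/6+220)
near_s=scan(isc,k6(132,470),k6(119,310)); far_s=scan(isc,k6(220,182),k6(350,122))
for n,cc,P in(('w',c,near_w),('t',ct,near_t),('s',cs,near_s)):
    Q=np.array([plane(cc,p[:2],.11) for p in P]); l=cv2.fitLine(Q[:,:2].astype(np.float32),cv2.DIST_HUBER,0,.01,.01).ravel()
    print(n,'near yaw',np.degrees(np.arctan2(l[1],l[0])),'width',P[:,2].mean().round(2),Q[0].round(4),Q[-1].round(4))
    # offset: signed dist from expected line
    L=l[:2]*np.sign(l[1]); print('  off', (np.array([0.6,-.05])-l[2:])@np.array([-L[1],L[0]]))
pickle.dump((far_w,far_t,far_s),open('far.pkl','wb'))
for n,cc,P in(('w',c,far_w),('t',ct,far_t),('s',cs,far_s)):
    Q=np.array([plane(cc,p[:2],.11) for p in P]); l=cv2.fitLine(Q[:,:2].astype(np.float32),cv2.DIST_HUBER,0,.01,.01).ravel()
    print(n,'far yaw@.11',np.degrees(np.arctan2(l[1],l[0])),'width',P[:,2].mean().round(2),Q[0].round(4),Q[-1].round(4))
# plate corners wrist
E
```

```text
w near yaw -55.281223 width 7.84 [ 0.6319 -0.0855  0.11  ] [ 0.591  -0.0267  0.11  ]
  off 0.005970524556159493
t near yaw -55.110004 width 4.2 [ 0.6333 -0.0866  0.11  ] [ 0.5912 -0.0262  0.11  ]
  off 0.006219274818072959
s near yaw -55.13931 width 4.52 [ 0.6328 -0.0855  0.11  ] [ 0.5922 -0.0271  0.11  ]
  off 0.006698825787240967
w far yaw@.11 68.62598 width 7.68 [0.5804 0.0331 0.11  ] [0.6049 0.0965 0.11  ]
t far yaw@.11 67.64682 width 3.9 [0.5837 0.0401 0.11  ] [0.6053 0.0926 0.11  ]
s far yaw@.11 65.04199 width 3.14 [0.5838 0.047  0.11  ] [0.606  0.0948 0.11  ]
```

```bash
python3 - <<'E'
from cl import *
c,im=pickle.load(open('w1.pkl','rb'));far=pickle.load(open('far.pkl','rb'))
cs=[c,manip.calibration('top'),manip.calibration('scene')]
N=[];D=[]
for cc,P in zip(cs,far):
    V=np.array([ray(cc,p[:2])[1] for p in P]); o=ray(cc,P[0,:2])[0]
    n=np.linalg.svd(V)[2][-1]; N.append(n);D.append(n@o)
N=np.array(N);D=np.array(D)
for sel in([0,1,2],[0,2],[1,2]):
    d=np.linalg.svd(N[sel])[2][-1] if len(sel)>2 else np.cross(N[sel[0]],N[sel[1]])
    d/=np.linalg.norm(d);d*=np.sign(d[1]); p=np.linalg.lstsq(N[sel],D[sel],rcond=None)[0]; p=p+d*(0.05-p[1])/d[1]
    print(sel,'yaw',np.degrees(np.arctan2(d[1],d[0])),'slope',np.arcsin(d[2]),'pt',p.round(4))
psi=np.radians(64.8)
# near line at world: combine: mean line through (.5914,-.0266) -> stand pose
x=np.array([np.cos(psi),np.sin(psi)]);y=np.array([-x[1],x[0]])
for o in ([.625,.1269],[.627,.128],[.626,.1274]):
    f=lambda a,b:np.array(o)+a/1e3*x+b/1e3*y
    print('tip',f(-194.5,-103.6),'bs',f(-152,-30),'be',f(-100,0),'ctr',f(-100,-60))
    nd=np.array([np.cos(psi+np.pi/3),np.sin(psi+np.pi/3)])
    print(' perp off of measured near pts', [(np.array(q)-f(-152,-30))@np.array([-nd[1],nd[0]]) for q in ([.591,-.0267],[.5912,-.0262],[.5922,-.0271],[.6319,-.0855],[.6333,-.0866],[.6328,-.0855])])
# tip in wrist image
print('tip px', [proj(c,[*f(-194.5,-103.6),.11]).round(1)], plane(c,(214,379),.11), 'bend end disc', plane(c,(419,287),.11))
cv2.imwrite('pics/w1c.png',cv2.resize(im[260:400,190:480],None,fx=2.7,fy=2.7,interpolation=cv2.INTER_CUBIC))
E
```

```text
[0, 1, 2] yaw 67.56589254835458 slope -0.04105561983633932 pt [0.5869 0.05   0.1111]
[0, 2] yaw 67.56513807136967 slope -0.04105243368692286 pt [0.5863 0.05   0.1109]
[1, 2] yaw 67.56676002985569 slope -0.041079167948143334 pt [0.5876 0.05   0.1121]
tip [ 0.63592601 -0.0931996 ] bs [ 0.58742636 -0.02340709] be [0.58242207 0.03641729] ctr [0.63671169 0.01087054]
 perp off of measured near pts [np.float64(-0.0010551842683599922), np.float64(-0.0015047708940289309), np.float64(-0.0018122778922466485), np.float64(-0.0010822291420839495), np.float64(-0.0016040531104182336), np.float64(-0.0018212634303042925)]
tip [ 0.63792601 -0.0920996 ] bs [ 0.58942636 -0.02230709] be [0.58442207 0.03751729] ctr [0.63871169 0.01197054]
 perp off of measured near pts [np.float64(0.0012148990743602866), np.float64(0.0007653124486913478), np.float64(0.0004578054504736303), np.float64(0.0011878542006363267), np.float64(0.0006660302323020426), np.float64(0.00044881991241598374)]
tip [ 0.63692601 -0.0926996 ] bs [ 0.58842636 -0.02290709] be [0.58342207 0.03691729] ctr [0.63771169 0.01137054]
 perp off of measured near pts [np.float64(5.13217246159287e-05), np.float64(-0.00039826490105300994), np.float64(-0.0007057718992707275), np.float64(2.4276850891970177e-05), np.float64(-0.000497547117442314), np.float64(-0.0007147574373283727)]
tip px [array([214.1, 378.3])] [ 0.63763985 -0.09310894  0.11      ] bend end disc [0.60824846 0.10490192 0.11      ]
```

View pics/w1c.png

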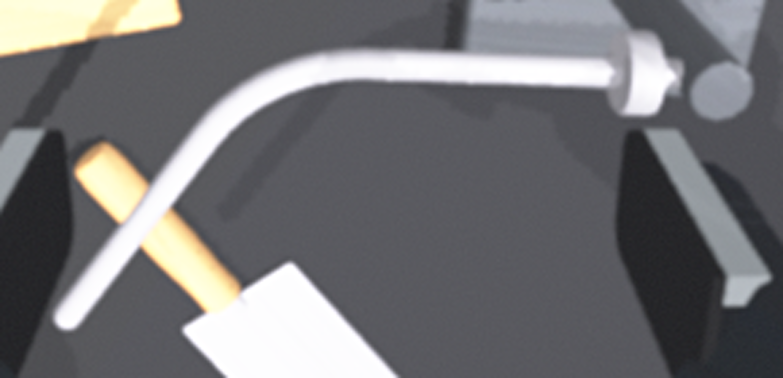

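```bash
python3 -c "
from plan import *
import numpy as np
plan([.5306,.0475,.2497],np.radians(71),[.543,-.313,.17],np.radians(-64),30)"
```

```text
D [[-0.028, 0.011, 0.007], [-0.027, 0.013, 0.007], [-0.026, 0.015, 0.007], [-0.0248, 0.017, 0.0066], [-0.0234, 0.0189, 0.0066]]
A [[0, 0, 0.98], [0, 0, 0.98], [0, 0, 0.98], [0, 0, 0.98], [0, 0, 0.98]]
D [[-0.0218, 0.0207, 0.0066], [-0.0202, 0.0223, 0.0066], [-0.0183, 0.0238, 0.0066], [-0.016, 0.025, 0.007], [-0.014, 0.026, 0.007]]
A [[0, 0, 0.98], [0, 0, 0.98], [0, 0, 0.98], [0, 0, 0.98], [0, 0, 0.98]]
D [[-0.012, 0.027, 0.007], [-0.01, 0.028, 0.007], [-0.008, 0.029, 0.007], [-0.006, 0.03, 0.006], [-0.003, 0.03, 0.007]]
A [[0, 0, 0.98], [0, 0, 0.98], [0, 0, 0.98], [0, 0, 0.98], [0, 0, 0.98]]
D [[-0.001, 0.03, 0.006], [0.001, 0.03, 0.007], [0.004, 0.03, 0.006], [0.006, 0.03, 0.007], [0.008, 0.029, 0.006]]
A [[0, 0, 0.98], [0, 0, 0.98], [0, 0, 0.98], [0, 0, 0.98], [0, 0, 0.98]]
D [[0.011, 0.028, 0.007], [0.013, 0.027, 0.006], [0.015, 0.026, 0.007], [0.017, 0.0249, 0.0065], [0.0189, 0.0235, 0.0065]]
A [[0, 0, 0.99], [0, 0, 0.98], [0, 0, 0.99], [0, 0, 0.98], [0, 0, 0.99]]
D [[0.0207, 0.0219, 0.0064], [0.0224, 0.0202, 0.0065], [0.0239, 0.0184, 0.0064], [0.025, 0.016, 0.006], [0.027, 0.015, 0.007]]
A [[0, 0, 0.98], [0, 0, 0.99], [0, 0, 0.98], [0, 0, 0.99], [0, 0, 0.98]]
end [ 0.5429 -0.3131  0.17  ] -63.99
```

Emit:
send_rows --delta_pos '[[-0.028,0.011,0.007],[-0.027,0.013,0.007],[-0.026,0.015,0.007],[-0.025,0.017,0.007],[-0.023,0.019,0.007]]' --angular '[[0,0,0.98],[0,0,0.98],[0,0,0.98],[0,0,0.98],[0,0,0.98]]'

```text
clock: 2.23
position: [0.5322, -0.0119, 0.2359]
ee_rot: [-0.001, 0.912, 0.41, -0.0]
contact_force: [0.3, 0.1, -0.5]
width: 0.0853
```

Emit:
send_rows --delta_pos '[[-0.022,0.021,0.006],[-0.02,0.022,0.006],[-0.018,0.024,0.006],[-0.016,0.025,0.007],[-0.014,0.026,0.007]]' --angular '[[0,0,0.98],[0,0,0.98],[0,0,0.98],[0,0,0.98],[0,0,0.98]]'

```text
clock: 2.65
position: [0.5347, -0.0715, 0.2231]
ee_rot: [-0.001, 0.975, 0.224, -0.0]
contact_force: [0.6, 0.4, 0.6]
width: 0.0853
```

Emit:
send_rows --delta_pos '[[-0.012,0.027,0.007],[-0.01,0.028,0.007],[-0.008,0.029,0.007],[-0.006,0.03,0.006],[-0.003,0.03,0.007]]' --angular '[[0,0,0.98],[0,0,0.98],[0,0,0.98],[0,0,0.98],[0,0,0.98]]'

```text
clock: 3.07
position: [0.5368, -0.1314, 0.2096]
ee_rot: [-0.001, 1.0, 0.03, -0.0]
contact_force: [-0.7, -0.5, 0.1]
width: 0.085
```

Emit:
send_rows --delta_pos '[[-0.001,0.03,0.006],[0.001,0.03,0.007],[0.004,0.03,0.006],[0.006,0.03,0.007],[0.008,0.029,0.006]]' --angular '[[0,0,0.98],[0,0,0.98],[0,0,0.98],[0,0,0.98],[0,0,0.98]]'

```text
clock: 3.48
position: [0.5385, -0.1917, 0.1967]
ee_rot: [-0.001, 0.986, -0.165, -0.001]
contact_force: [-0.2, 0.0, 1.0]
width: 0.0856
```

Emit:
send_rows --delta_pos '[[0.011,0.028,0.007],[0.013,0.027,0.006],[0.015,0.026,0.007],[0.017,0.025,0.006],[0.019,0.023,0.006]]' --angular '[[0,0,0.99],[0,0,0.98],[0,0,0.99],[0,0,0.98],[0,0,0.99]]'

```text
clock: 3.9
position: [0.5411, -0.2517, 0.1839]
ee_rot: [-0.0, 0.935, -0.355, -0.001]
contact_force: [0.4, 0.3, 0.3]
width: 0.0855
```

Emit:
send_rows --delta_pos '[[0.021,0.022,0.007],[0.022,0.02,0.007],[0.024,0.018,0.006],[0.025,0.016,0.006],[0.027,0.015,0.007]]' --angular '[[0,0,0.98],[0,0,0.99],[0,0,0.98],[0,0,0.99],[0,0,0.98]]'

```text
clock: 4.32
position: [0.5435, -0.3118, 0.1707]
ee_rot: [-0.0, 0.847, -0.531, -0.001]
contact_force: [0.5, 0.7, -0.2]
width: 0.0851
```

Emit:
send_rows --delta_pos '[[0,0,0],[0,0,0],[0,0,0]]' --angular '[[0,0,0],[0,0,0],[0,0,0]]'

```text
clock: 4.57
position: [0.5435, -0.3114, 0.171]
ee_rot: [-0.0, 0.849, -0.529, -0.001]
contact_force: [-0.0, -1.4, -0.4]
width: 0.0854
```

```bash
python3 - <<'E'
from h import *
import pickle
s=manip.get_state();c=manip.calibration('wrist'); im=manip.get_image('wrist'); cv2.imwrite('pics/w2.png',im)
pickle.dump((c,im),open('w2.pkl','wb')); print(s['clock'],s['position'],s['ee_rot'],proj(c,[.543,-.313,.05]),proj(c,s['position']))
E
```

```text
4.5667 [ 0.54350438 -0.3114007   0.17099022] [-4.62915080e-04  8.48629454e-01 -5.28987235e-01 -5.83257808e-04] [319.17652533 239.34992044] [316.9990588  334.54872177]
```

View pics/w2.png

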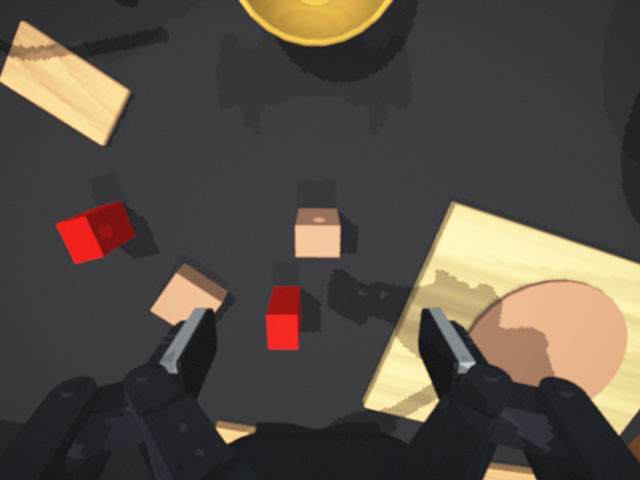

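```bash
python3 - <<'E'
from h import *
import pickle
c,im=pickle.load(open('w2.pkl','rb'))
x0,y0=270,190
sub=im[y0:280,x0:370]; v=sub.max(axis=2)
m=(sub[:,:,2].astype(int)-sub[:,:,0]>40)&(sub[:,:,2]>190)
m=cv2.morphologyEx(m.astype(np.uint8),cv2.MORPH_OPEN,np.ones((3,3)))
n,l,st,ce=cv2.connectedComponentsWithStats(m); i=1+np.argmax(st[1:,4]); print(st[i],ce[i]+[x0,y0])
cnt=max(cv2.findContours((l==i).astype(np.uint8),cv2.RETR_EXTERNAL,cv2.CHAIN_APPROX_NONE)[0],key=len)
Q=np.array([plane(c,p[0]+[x0,y0],.05)[:2] for p in cnt])
r=cv2.minAreaRect((Q*1000).astype(np.float32)); print(r, cv2.boxPoints(r))
E
```

```text
[  25   35   45   32 1425] [317.07649123 240.40421053]
((541.3667602539062, -312.06817626953125), (23.792673110961914, 32.16382598876953), 26.12830352783203) [[ 523.6039  -302.86862]
 [ 537.7683  -331.74564]
 [ 559.12964 -321.26773]
 [ 544.9652  -292.39072]]
```

Emit:
send_rows --delta_pos '[[0,0.005,0.04],[0,0,0.04],[0,0,0.04],[0,0,0.04],[0,0,0.04]]' --angular '[[0,0,0],[0,0,0],[0,0,0],[0,0,0],[0,0,0]]'

```text
clock: 5.03
position: [0.542, -0.3126, 0.0909]
ee_rot: [-0.0, 0.849, -0.529, 0.0]
contact_force: [-0.2, 0.8, -0.6]
width: 0.0855
```

Emit:
send_rows --delta_pos '[[0,0,0.04],[0,0,0.04],[0,0,0.04],[0,0,0.018],[0,0,0]]' --angular '[[0,0,0],[0,0,0],[0,0,0],[0,0,0],[0,0,0]]'

```text
clock: 5.45
position: [0.5408, -0.3121, 0.0343]
ee_rot: [-0.0, 0.848, -0.529, -0.002]
contact_force: [-0.2, -0.4, 0.0]
width: 0.0854
```

Emit:
send_rows --delta_pos '[[0,0,0],[0,0,0],[0,0,0],[0,0,0],[0,0,0]]' --angular '[[0,0,0],[0,0,0],[0,0,0],[0,0,0],[0,0,0]]' --hand 28 --squeeze 30

```text
clock: 5.87
position: [0.5424, -0.314, 0.0369]
ee_rot: [-0.0, 0.848, -0.53, 0.001]
contact_force: [0.0, -0.4, -0.3]
width: 0.0316
```

Emit:
send_rows --delta_pos '[[0,0,0],[0,0,0],[0,0,0],[0,0,0],[0,0,0]]' --angular '[[0,0,0],[0,0,0],[0,0,0],[0,0,0],[0,0,0]]'

```text
clock: 6.28
position: [0.5424, -0.314, 0.0369]
ee_rot: [-0.0, 0.848, -0.53, 0.001]
contact_force: [-0.3, 0.1, 6.1]
width: 0.0317
```

```bash
python3 -c "
from plan import *
import numpy as np
plan([.5424,-.314,.1169],np.radians(-64.0),[.6552,-.119,.1169],np.radians(34.8),25)"
```

```text
D [[-0.0126, -0.0187, 0.0], [-0.0113, -0.0195, 0.0], [-0.0099, -0.0202, 0.0], [-0.0085, -0.0209, 0.0], [-0.007, -0.0214, 0.0]]
A [[0, 0, -0.86], [0, 0, -0.86], [0, 0, -0.86], [0, 0, -0.86], [0, 0, -0.86]]
D [[-0.0055, -0.0218, 0.0], [-0.004, -0.0222, 0.0], [-0.0025, -0.0224, 0.0], [-0.001, -0.0225, 0.0], [0.0006, -0.0225, 0.0]]
A [[0, 0, -0.86], [0, 0, -0.86], [0, 0, -0.86], [0, 0, -0.86], [0, 0, -0.86]]
D [[0.0021, -0.0224, 0.0], [0.0037, -0.0222, 0.0], [0.0052, -0.0219, 0.0], [0.0067, -0.0215, 0.0], [0.0082, -0.021, 0.0]]
A [[0, 0, -0.86], [0, 0, -0.86], [0, 0, -0.86], [0, 0, -0.86], [0, 0, -0.86]]
D [[0.0096, -0.0204, 0.0], [0.011, -0.0197, 0.0], [0.0123, -0.0189, 0.0], [0.0136, -0.018, 0.0], [0.0148, -0.017, 0.0]]
A [[0, 0, -0.87], [0, 0, -0.86], [0, 0, -0.87], [0, 0, -0.86], [0, 0, -0.87]]
D [[0.0159, -0.0159, 0.0], [0.017, -0.0148, 0.0], [0.018, -0.0136, 0.0], [0.0189, -0.0123, 0.0], [0.0196, -0.0109, 0.0]]
A [[0, 0, -0.86], [0, 0, -0.87], [0, 0, -0.86], [0, 0, -0.87], [0, 0, -0.86]]
end [ 0.6552 -0.119   0.1169] 34.78
```

Emit:
send_rows --delta_pos '[[0,0,-0.04],[0,0,-0.04],[0,0,-0.04],[0,0,-0.04],[0,0,-0.04]]' --angular '[[0,0,0],[0,0,0],[0,0,0],[0,0,0],[0,0,0]]'

```text
clock: 6.7
position: [0.5414, -0.3135, 0.1161]
ee_rot: [-0.0, 0.848, -0.53, -0.001]
contact_force: [0.1, -0.8, -0.3]
width: 0.0319
```

Emit:
send_rows --delta_pos '[[-0.013,-0.019,0],[-0.011,-0.02,0],[-0.01,-0.02,0],[-0.008,-0.021,0],[-0.007,-0.021,0]]' --angular '[[0,0,-0.86],[0,0,-0.86],[0,0,-0.86],[0,0,-0.86],[0,0,-0.86]]'

```text
clock: 7.12
position: [0.5644, -0.2742, 0.1154]
ee_rot: [-0.0, 0.927, -0.375, -0.0]
contact_force: [-0.4, 0.1, -0.4]
width: 0.0318
```

Emit:
send_rows --delta_pos '[[-0.006,-0.022,0],[-0.004,-0.022,0],[-0.002,-0.022,0],[-0.001,-0.022,0],[0.001,-0.022,0]]' --angular '[[0,0,-0.86],[0,0,-0.86],[0,0,-0.86],[0,0,-0.86],[0,0,-0.86]]'

```text
clock: 7.53
position: [0.5868, -0.2357, 0.1153]
ee_rot: [-0.0, 0.977, -0.211, -0.001]
contact_force: [0.5, 0.3, -1.4]
width: 0.0318
```

Emit:
send_rows --delta_pos '[[0.002,-0.022,0],[0.004,-0.022,0],[0.005,-0.022,0],[0.007,-0.021,0],[0.008,-0.021,0]]' --angular '[[0,0,-0.86],[0,0,-0.86],[0,0,-0.86],[0,0,-0.86],[0,0,-0.86]]'

```text
clock: 7.95
position: [0.6093, -0.1972, 0.1153]
ee_rot: [-0.0, 0.999, -0.041, -0.001]
contact_force: [0.3, 0.2, -0.1]
width: 0.0316
```

Emit:
send_rows --delta_pos '[[0.01,-0.02,0],[0.011,-0.02,0],[0.012,-0.019,0],[0.014,-0.018,0],[0.015,-0.017,0]]' --angular '[[0,0,-0.87],[0,0,-0.86],[0,0,-0.87],[0,0,-0.86],[0,0,-0.87]]'

```text
clock: 8.37
position: [0.6321, -0.1582, 0.1153]
ee_rot: [-0.0, 0.991, 0.132, -0.001]
contact_force: [0.5, -0.5, -0.2]
width: 0.0314
```

Emit:
send_rows --delta_pos '[[0.016,-0.016,0],[0.017,-0.015,0],[0.018,-0.013,0],[0.018,-0.012,0],[0.018,-0.008,0]]' --angular '[[0,0,-0.86],[0,0,-0.87],[0,0,-0.86],[0,0,-0.87],[0,0,-0.86]]'

```text
clock: 8.78
position: [0.6545, -0.1207, 0.1152]
ee_rot: [-0.0, 0.954, 0.301, -0.001]
contact_force: [-0.2, -0.5, -0.5]
width: 0.0319
```

Emit:
send_rows --delta_pos '[[0,0,0],[0,0,0],[0,0,0]]' --angular '[[0,0,0],[0,0,0],[0,0,0]]'

```text
clock: 9.03
position: [0.6543, -0.1216, 0.1155]
ee_rot: [-0.0, 0.955, 0.298, -0.0]
contact_force: [0.2, -0.0, -0.7]
width: 0.0313
```

```bash
python3 - <<'E'
from h import *
import pickle
s=manip.get_state();c=manip.calibration('wrist'); im=manip.get_image('wrist'); cv2.imwrite('pics/w3.png',im)
pickle.dump((c,im),open('w3.pkl','wb')); print(s['clock'],s['position'],s['ee_rot'],R.from_quat(np.r_[s['ee_rot'][1:],s['ee_rot'][0]]).as_matrix().round(4))
for n in['top','scene']: cv2.imwrite(f'pics/{n}3.png',manip.get_image(n))
t=cv2.imread('pics/scene3.png');cv2.imwrite('pics/s3c.png',cv2.resize(t[200:360,250:410],None,fx=3.7,fy=3.7,interpolation=cv2.INTER_CUBIC))
E
```

```text
9.0333 [ 0.65425891 -0.1216362   0.11551013] [-1.22048528e-04  9.54500672e-01  2.98208338e-01 -4.88723011e-04] [[ 8.221e-01  5.693e-01 -1.000e-03]
 [ 5.693e-01 -8.221e-01 -1.000e-04]
 [-9.000e-04 -5.000e-04 -1.000e+00]]
```

View pics/w3.png

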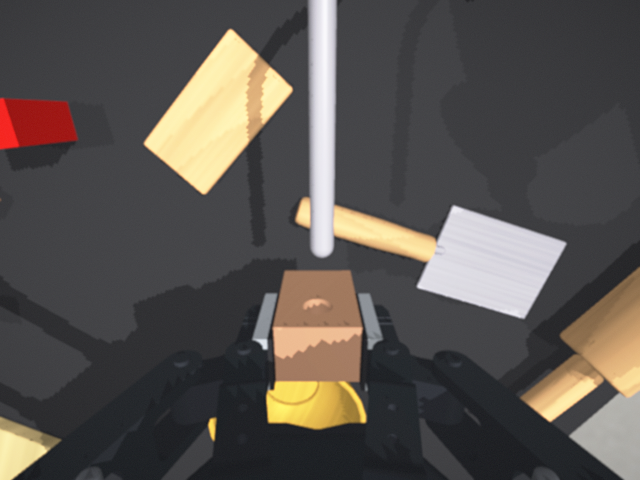

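View pics/s3c.png

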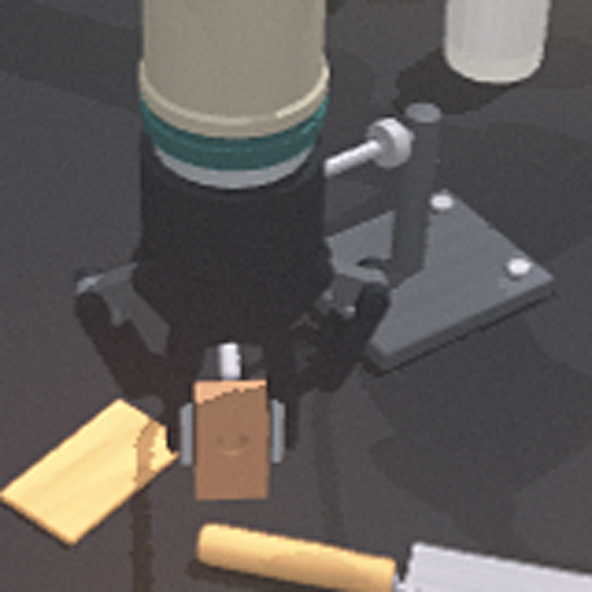

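```bash
python3 - <<'E'
from cl import *
c,im=pickle.load(open('w3.pkl','rb'))
s=manip.get_state();p=s['position'];q=s['ee_rot'];M=R.from_quat(np.r_[q[1:],q[0]]).as_matrix()
S=scan(im,(321,240),(322,20),n=30,half=22)
Q=np.array([plane(c,a[:2],.11) for a in S]);L=(Q-p)@M
print('rod in tool frame (mm)',(L[[0,10,20,29]]*1e3).round(2), 'px',S[[0,10,29]].round(1))
f=np.polyfit(L[:,1],L[:,0],1);print('slope rad',f[0],'x at y=-.012',np.polyval(f,-.012)*1e3)
l=cv2.fitLine(Q[:,:2].astype(np.float32),cv2.DIST_HUBER,0,.01,.01).ravel();print('yaw',np.degrees(np.arctan2(l[1],l[0])),l[2:])
tip=plane(c,(321.5,257),.11);print('tip end',tip,(tip-p)@M*1e3)
# tile: project tool-frame expected hole mouth & edges
for nm,v in(('mouth',(0,-.012,.0019)),('bl',(-.016,-.012,.0369)),('br',(.016,-.012,.0369)),('tl',(-.016,-.012,-.0131)),('tr',(.016,-.012,-.0131)),('tbl',(-.016,.012,-.0131)),('tbr',(.016,.012,-.0131))):
    print(nm,proj(c,p+M@np.array(v)).round(1))
cv2.imwrite('pics/w3c.png',cv2.resize(im[230:400,240:400],None,fx=4,fy=3.5,interpolation=cv2.INTER_CUBIC))
E
```

```text
rod in tool frame (mm) [[   2.05  -38.55    5.81]
 [   2.08  -67.19    5.82]
 [   2.09  -92.43    5.82]
 [   2.08 -112.89    5.82]] px [[322.6 240.   18.2]
 [323.  164.1  18.5]
 [323.5  20.   14.4]]
slope rad -7.971429730791259e-06 x at y=-.012 2.0779563534991623
yaw -55.293655 [ 0.6079671  -0.05110101]
tip end [ 0.63781173 -0.09494009  0.11      ] [  1.64877737 -31.57300743   5.81125952]
mouth [317.3 306.6]
bl [284.5 270.6]
br [350.  270.5]
tl [272.5 327.7]
tr [362.2 327.6]
tbl [275.2 382.1]
tbr [359.5 382.1]
```

View pics/w3c.png

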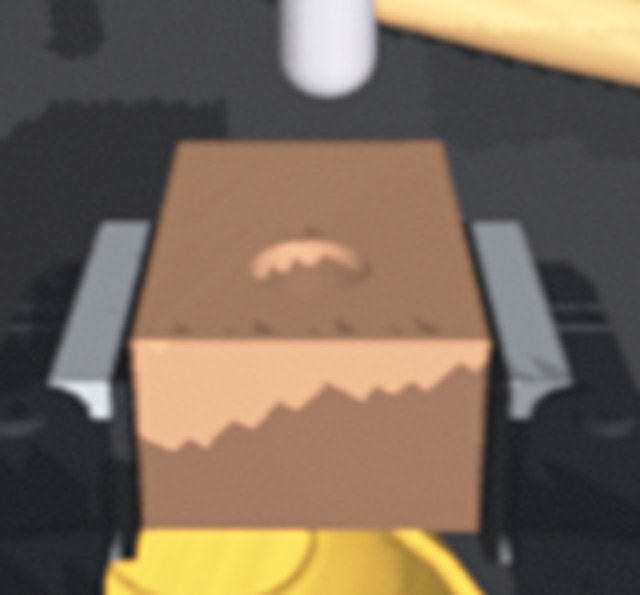

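Emit:
send_rows --delta_pos '[[0.005,-0.01,0.009],[0,-0.01,0],[0,-0.01,0],[0,0,0],[0,0,0]]' --angular '[[0,0,0],[0,0,0],[0,0,0],[0,0,0],[0,0,0]]'

```text
clock: 9.6
position: [0.6493, -0.11, 0.1124]
ee_rot: [-0.0, 0.954, 0.299, -0.0]
contact_force: [1.1, 0.0, -1.3]
width: 0.0318
```

```bash
cat > st.py <<'E'
from cl import *
import sys
n=sys.argv[1]
s=manip.get_state();c=manip.calibration('wrist'); im=manip.get_image('wrist'); cv2.imwrite(f'pics/{n}.png',im)
p=s['position'];q=s['ee_rot'];M=R.from_quat(np.r_[q[1:],q[0]]).as_matrix()
x=np.degrees(np.arctan2(M[1,0],M[0,0]))
print(s['clock'],p.round(4),'yaw',x.round(2),'tilt',M[:2,2].round(4),'F tool',(M.T@s['contact_force']).round(1),'M',s['moment'].round(2))
# position on rail
tip=np.array([.6369,-.0927]);psi=np.radians(64.8);nd=np.array([np.cos(psi+np.pi/3),np.sin(psi+np.pi/3)])
d=p[:2]-tip;print('along',(d@nd*1e3).round(1),'perp(right+)',(d@np.array([nd[1],-nd[0]])*1e3).round(2))
S=scan(im,(321,200),(322,20),n=20,half=22)
Q=np.array([plane(c,a[:2],.11) for a in S]);L=(Q-p)@M
f=np.polyfit(L[:,1],L[:,0],1);print('rod slope',f[0].round(4),'x at tile',(np.polyval(f,0)*1e3).round(2))
E
python3 st.py w4
```

```text
9.6 [ 0.6493 -0.11    0.1124] yaw 34.8 tilt [-0.0001  0.    ] F tool [0.9 0.6 1.3] M [-0.03 -0.02 -0.03]
along -21.3 perp(right+) 0.31
rod slope -0.0015 x at tile -0.5
```

View pics/w4.png

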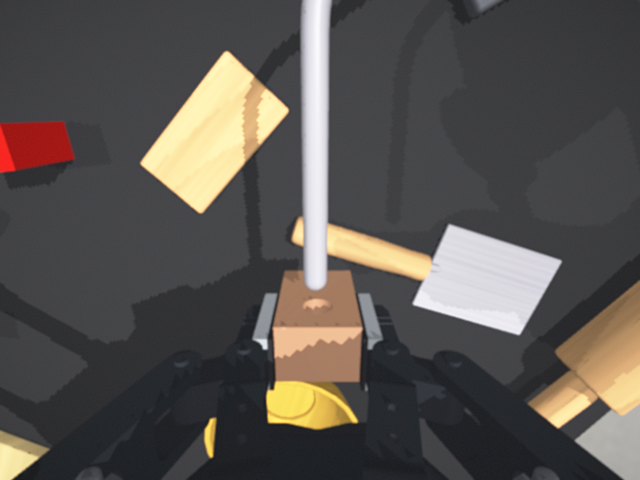

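Emit:
send_rows --delta_pos '[[-0.001,-0.01,0.001],[0,-0.01,0],[0,-0.01,0],[0,0,0]]' --angular '[[0,0,0],[0,0,0],[0,0,0],[0,0,0]]'

```text
clock: 9.98
position: [0.6416, -0.0998, 0.1119]
ee_rot: [-0.0, 0.954, 0.299, -0.0]
contact_force: [-0.9, -0.1, -0.8]
width: 0.0317
```

```bash
python3 st.py w5
```

```text
9.9833 [ 0.6416 -0.0998  0.1119] yaw 34.8 tilt [-0.0009  0.0007] F tool [-0.8 -0.4  0.8] M [ 0.    0.03 -0.02]
along -8.5 perp(right+) -0.22
rod slope -0.0201 x at tile -1.32
```

View pics/w5.png

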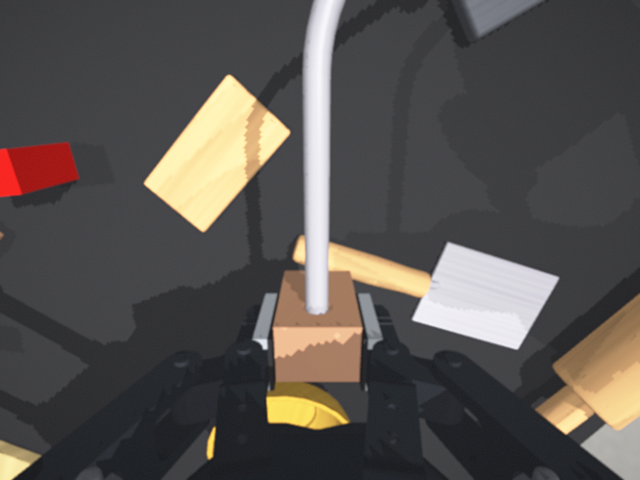

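Emit:
send_rows --delta_pos '[[0,-0.01,0],[0,-0.01,0],[0,-0.01,0]]' --angular '[[0,0,0],[0,0,0],[0,0,0]]'

```text
clock: 10.28
position: [0.6353, -0.0906, 0.1119]
ee_rot: [-0.0, 0.954, 0.299, -0.0]
contact_force: [-0.5, -0.3, -1.1]
width: 0.0315
```

```bash
sed -i 's/(321,200),(322,20)/(318,290),(318,200)/' st.py; python3 st.py w6
```

```text
10.2833 [ 0.6353 -0.0906  0.1119] yaw 34.77 tilt [-0.0001  0.0002] F tool [-0.6 -0.1  1.1] M [ 0.02 -0.04  0.02]
along 2.7 perp(right+) -0.11
rod slope -0.0008 x at tile -0.09
```

Emit:
send_rows --delta_pos '[[0,-0.015,0],[0,-0.015,0],[0,-0.015,0],[0,-0.015,0],[0,0,0]]' --angular '[[0,0,0],[0,0,0],[0,0,0],[0,0,0],[0,0,0]]'

```text
clock: 10.75
position: [0.6207, -0.0698, 0.1119]
ee_rot: [-0.001, 0.954, 0.299, -0.0]
contact_force: [-0.2, -1.0, -0.9]
width: 0.0313
```

Emit:
send_rows --delta_pos '[[0,-0.015,0],[0,-0.015,0],[0,-0.015,0],[0,-0.015,0],[0,0,0]]' --angular '[[0,0,0],[0,0,0],[0,0,0],[0,0,0],[0,0,0]]'

```text
clock: 11.17
position: [0.607, -0.0502, 0.1118]
ee_rot: [-0.001, 0.954, 0.299, -0.0]
contact_force: [0.4, 0.2, -0.6]
width: 0.0316
```

```bash
sed -i 's/(318,290),(318,200)/(318,290),(318,260)/' st.py; python3 st.py w7
```

```text
11.1667 [ 0.607  -0.0502  0.1118] yaw 34.82 tilt [-0.0012  0.0008] F tool [0.4 0.1 0.6] M [ 0.03  0.   -0.05]
along 51.9 perp(right+) -0.29
rod slope -0.0022 x at tile 0.05
```

View pics/w7.png

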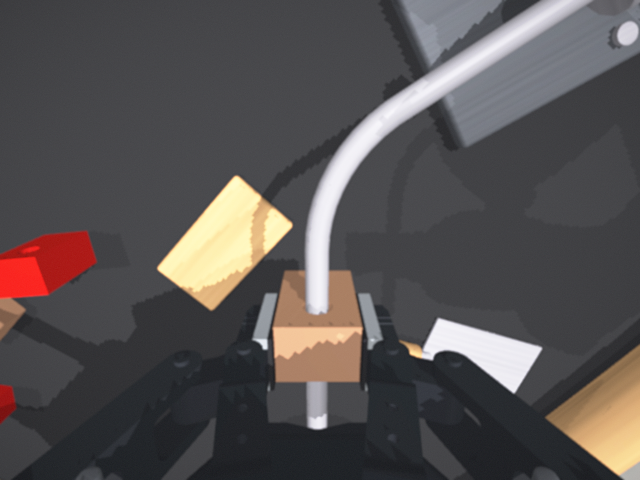

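```bash
cat > rail.py <<'E'
import numpy as np
psi=np.radians(64.8); tip=np.array([.6369,-.0927])
u=lambda a:np.array([np.cos(a),np.sin(a)])
nd=u(psi+np.pi/3); right=np.array([nd[1],-nd[0]])
tip=tip-.00025*right
bs=tip+.085*nd; ctr=bs+.06*right
be=ctr+.06*u(psi+np.pi/2)
far=dict(yaw=np.radians(67.6),slope=-.041)
def pt(s):
    "s in m from tip -> xyz, tangent yaw"
    if s<.085: p=tip+s*nd;return np.r_[p,.11],psi+np.pi/3
    if s<.085+.06*np.pi/3:
        a=(s-.085)/.06; return np.r_[ctr+.06*u(psi+np.pi/3+np.pi/2-a),.11],psi+np.pi/3-a
    d=s-.085-.06*np.pi/3
    return np.r_[be+d*np.cos(far['slope'])*u(far['yaw']),.11+d*np.sin(far['slope'])],far['yaw']
E
cat > dev.py <<'E'
from cl import *
from rail import *
import sys
def dev(c,im,ss,half=16):
    out=[]
    for s in ss:
        a=proj(c,pt(s-.002)[0]);b=proj(c,pt(s+.002)[0])
        if not(10<a[0]<630 and 10<a[1]<470):continue
        S=scan(im,a,b,n=3,half=half); m=S[1]; q=plane(c,m[:2],pt(s)[0][2]); t=pt(s)[1]
        d=q-pt(s)[0]; out.append((s*1e3,(d[:2]@np.array([np.sin(t),-np.cos(t)]))*1e3,m[2],m[0],m[1]))
    return np.array(out).round(2)
if __name__=='__main__':
    c,im=pickle.load(open(sys.argv[1],'rb')); print('s, dev right mm, widthpx, px'); print(dev(c,im,np.arange(float(sys.argv[2]),float(sys.argv[3]),.008)))
E
sed -i "s/^print(s\['clock'\]/pickle.dump((c,im),open(n+'.pkl','wb'))\n&/" st.py
python3 - <<'E'
from dev import *
im=cv2.imread('pics/w7.png');c=manip.calibration('wrist');print(manip.get_state()['position'])
print(dev(c,im,np.arange(.07,.225,.008)))
E
```

```text
[ 0.60766493 -0.05082395  0.11196393]
[[ 7.0000e+01  3.7000e-01  1.2300e+01  3.1784e+02  2.8995e+02]
 [ 7.8000e+01  3.8000e-01  1.2200e+01  3.1787e+02  2.7117e+02]
 [ 8.6000e+01  3.3000e-01  1.1600e+01  3.1776e+02  2.5166e+02]
 [ 9.4000e+01  3.3000e-01  1.1600e+01  3.1955e+02  2.3157e+02]
 [ 1.0200e+02  1.1000e-01  1.2200e+01  3.2373e+02  2.1093e+02]
 [ 1.1000e+02 -1.6000e-01  1.2300e+01  3.3087e+02  1.9010e+02]
 [ 1.1800e+02 -3.9000e-01  1.2400e+01  3.4124e+02  1.6965e+02]
 [ 1.2600e+02 -5.0000e-01  1.2100e+01  3.5492e+02  1.5022e+02]
 [ 1.3400e+02 -7.5000e-01  1.1600e+01  3.7118e+02  1.3193e+02]
 [ 1.4200e+02 -1.8900e+00  7.6000e+00  3.8850e+02  1.1327e+02]
 [ 1.5000e+02 -1.2800e+00  6.8000e+00  4.1065e+02  1.0107e+02]
 [ 1.5800e+02 -1.2700e+00  8.0000e+00  4.3173e+02  8.7360e+01]
 [ 1.6600e+02 -1.2300e+00  8.4000e+00  4.5309e+02  7.3590e+01]
 [ 1.7400e+02 -1.2400e+00  8.3000e+00  4.7460e+02  5.9600e+01]
 [ 1.8200e+02 -1.2000e+00  8.7000e+00  4.9637e+02  4.5630e+01]
 [ 1.9000e+02 -1.1600e+00  8.7000e+00  5.1831e+02  3.1590e+01]
 [ 1.9800e+02 -1.1300e+00  8.3000e+00  5.4037e+02  1.7510e+01]]
```

```bash
cat >> rail.py <<'E'
tip=tip+.0014*nd+.00035*right
bs=tip+.085*nd; ctr=bs+.06*right
be=ctr+.06*u(psi+np.pi/2)
def pose(s,L=.011):
    a,b,m=pt(s-L)[0],pt(s+L)[0],pt(s)[0]; d=b-a
    return .25*a+.25*b+.5*m, np.arctan2(d[1],d[0])
def rows(ss, p0, yaw0, dz=.0019):
    "p0,yaw0: commanded TCP pose now. jaw yaw=tangent-90"
    p=np.array(p0,float);yaw=yaw0;D=[];A=[]
    for s in ss:
        q,t=pose(s); q=q+[0,0,dz]; ty=t-np.pi/2
        d=q-p; X=np.array([np.cos(yaw),np.sin(yaw),0]);Y=np.array([np.sin(yaw),-np.cos(yaw),0])
        l=np.round(np.array([d@X,d@Y,-d[2]])/.4,4); w=np.round(-(ty-yaw)/.08,2)
        p=p+.4*(l[0]*X+l[1]*Y)-[0,0,.4*l[2]]; yaw-=w*.08; D.append(l.tolist());A.append([0,0,float(w)])
    for i in range(0,len(D),5): print(D[i:i+5]);print(A[i:i+5])
    print('end',p.round(4),np.degrees(yaw).round(2))
E
python3 - <<'E'
from rail import *
q,t=pose(.0495);print(q,np.degrees(t)-90)
rows(list(np.arange(.055,.0735,.006))+list(np.arange(.076,.12,.003)),[*q[:2],.1119],t-np.pi/2)
E
```

```text
[ 0.60793279 -0.05084643  0.11      ] 34.79999999999994
[[-0.0, -0.0138, -0.0], [0.0, -0.0149, -0.0], [0.0, -0.015, -0.0], [-0.0, -0.015, -0.0], [0.0, -0.0075, -0.0]]
[[0, 0, 0.0], [0, 0, -0.0], [0, 0, -0.0], [0, 0, -0.0], [0, 0, 0.02]]
[[0.0001, -0.0075, -0.0], [0.0001, -0.0075, -0.0], [0.0002, -0.0075, -0.0], [0.0001, -0.0075, -0.0], [0.0002, -0.0075, -0.0]]
[[0, 0, 0.1], [0, 0, 0.18], [0, 0, 0.27], [0, 0, 0.36], [0, 0, 0.44]]
[[0.0002, -0.0074, -0.0], [0.0002, -0.0074, -0.0], [0.0002, -0.0075, -0.0], [0.0002, -0.0074, -0.0], [0.0002, -0.0074, -0.0]]
[[0, 0, 0.52], [0, 0, 0.61], [0, 0, 0.62], [0, 0, 0.63], [0, 0, 0.62]]
[[0.0002, -0.0075, -0.0], [0.0002, -0.0074, -0.0], [0.0001, -0.0074, -0.0], [0.0002, -0.0075, -0.0]]
[[0, 0, 0.63], [0, 0, 0.63], [0, 0, 0.62], [0, 0, 0.62]]
end [0.5775 0.0091 0.1119] 3.31
```

Emit:
send_rows --delta_pos '[[0,-0.014,0],[0,-0.015,0],[0,-0.015,0],[0,-0.015,0],[0,-0.0075,0]]' --angular '[[0,0,0],[0,0,0],[0,0,0],[0,0,0],[0,0,0.02]]'

```text
clock: 11.63
position: [0.5922, -0.0287, 0.1118]
ee_rot: [-0.0, 0.954, 0.298, -0.0]
contact_force: [0.3, 1.1, -0.9]
width: 0.0317
```

Emit:
send_rows --delta_pos '[[0.0001,-0.0075,0],[0.0001,-0.0075,0],[0.0002,-0.0075,0],[0.0001,-0.0075,0],[0.0002,-0.0075,0]]' --angular '[[0,0,0.1],[0,0,0.18],[0,0,0.27],[0,0,0.36],[0,0,0.44]]'

```text
clock: 12.05
position: [0.585, -0.0167, 0.112]
ee_rot: [0.0, 0.97, 0.245, 0.0]
contact_force: [0.6, 0.5, -0.6]
width: 0.0318
```

Emit:
send_rows --delta_pos '[[0,0,0],[0,0,0]]' --angular '[[0,0,0],[0,0,0]]'

```text
clock: 12.22
position: [0.5851, -0.0168, 0.112]
ee_rot: [0.0, 0.969, 0.246, 0.0]
contact_force: [-0.5, 0.3, -0.2]
width: 0.0315
```

```bash
python3 st.py w8; python3 dev.py w8.pkl .106 .21; python3 -c "
from rail import *
print(pose(.091)[0],np.degrees(pose(.091)[1])-90)"
```

```text
12.2167 [ 0.5851 -0.0168  0.112 ] yaw 28.54 tilt [ 0.0003 -0.0001] F tool [-0.2 -0.5  0.2] M [-0.05  0.01 -0.01]
along 91.9 perp(right+) 0.78
rod slope -0.2061 x at tile -1.43
s, dev right mm, widthpx, px
[[ 1.0600e+02 -3.0000e-01  1.3500e+01  3.1979e+02  2.9791e+02]
 [ 1.1400e+02 -1.4000e-01  1.3900e+01  3.2650e+02  2.8040e+02]
 [ 1.2200e+02 -2.2000e-01  1.3900e+01  3.3548e+02  2.6296e+02]
 [ 1.3000e+02 -1.4000e-01  1.4300e+01  3.4758e+02  2.4643e+02]
 [ 1.3800e+02 -1.6000e-01  1.4000e+01  3.6211e+02  2.3086e+02]
 [ 1.4600e+02 -2.0000e-01  1.3400e+01  3.7901e+02  2.1677e+02]
 [ 1.5400e+02 -1.1000e-01  1.2600e+01  3.9705e+02  2.0341e+02]
 [ 1.6200e+02 -9.0000e-02  1.2300e+01  4.1518e+02  1.8947e+02]
 [ 1.7000e+02 -1.3000e-01  1.1500e+01  4.3351e+02  1.7517e+02]
 [ 1.7800e+02 -1.3000e-01  1.1500e+01  4.5218e+02  1.6073e+02]
 [ 1.8600e+02 -1.3000e-01  1.0900e+01  4.7113e+02  1.4606e+02]
 [ 1.9400e+02 -1.1000e-01  1.0600e+01  4.9037e+02  1.3123e+02]
 [ 2.0200e+02 -9.0000e-02  1.0500e+01  5.0984e+02  1.1619e+02]]
[ 0.58489753 -0.01639249  0.11      ] 28.530021231441907
```

View pics/w8.png

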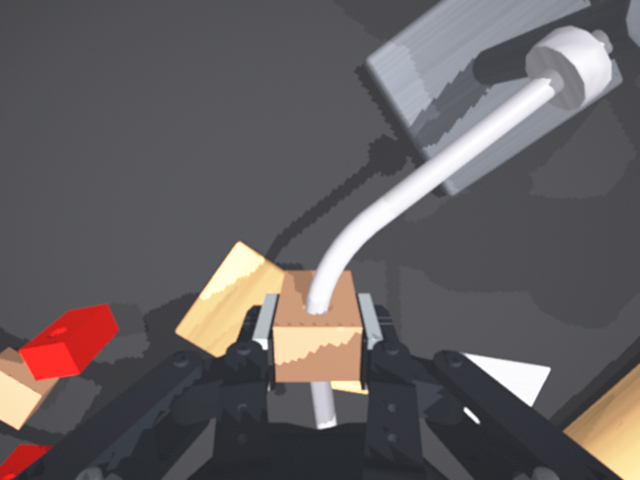

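Emit:
send_rows --delta_pos '[[0.0002,-0.0074,0],[0.0002,-0.0074,0],[0.0002,-0.0075,0],[0.0002,-0.0074,0],[0.0002,-0.0074,0]]' --angular '[[0,0,0.52],[0,0,0.61],[0,0,0.62],[0,0,0.63],[0,0,0.62]]'

```text
clock: 12.68
position: [0.5797, -0.0033, 0.1119]
ee_rot: [0.0, 0.992, 0.127, 0.0]
contact_force: [0.3, -0.0, -1.0]
width: 0.0315
```

Emit:
send_rows --delta_pos '[[0.0002,-0.0075,0],[0.0002,-0.0074,0],[0.0001,-0.0074,0],[0.0002,-0.0075,0]]' --angular '[[0,0,0.63],[0,0,0.63],[0,0,0.62],[0,0,0.62]]'

```text
clock: 13.02
position: [0.5775, 0.0085, 0.1118]
ee_rot: [0.0, 1.0, 0.028, -0.0]
contact_force: [0.4, -0.2, -1.1]
width: 0.0317
```

Emit:
send_rows --delta_pos '[[0,0,0],[0,0,0]]' --angular '[[0,0,0],[0,0,0]]'

```text
clock: 13.18
position: [0.5775, 0.0086, 0.1118]
ee_rot: [-0.0, 1.0, 0.03, -0.0]
contact_force: [-0.5, 0.4, -0.9]
width: 0.032
```

```bash
python3 st.py w9; python3 dev.py w9.pkl .132 .22; python3 -c "
from rail import *
print(pose(.118)[0],np.degrees(pose(.118)[1])-90)"
```

```text
13.1833 [0.5775 0.0086 0.1118] yaw 3.38 tilt [-0.0005  0.0001] F tool [-0.5 -0.5  0.9] M [0.06 0.12 0.01]
along 117.1 perp(right+) 9.1
rod slope -0.2025 x at tile -1.33
s, dev right mm, widthpx, px
[[ 1.3200e+02 -4.2000e-01  1.2700e+01  3.1907e+02  3.0023e+02]
 [ 1.4000e+02 -4.4000e-01  1.2800e+01  3.2525e+02  2.8253e+02]
 [ 1.4800e+02 -9.3000e-01  1.3200e+01  3.3316e+02  2.6452e+02]
 [ 1.5600e+02 -6.1000e-01  1.3600e+01  3.4337e+02  2.4690e+02]
 [ 1.6400e+02 -6.0000e-01  1.3400e+01  3.5318e+02  2.2829e+02]
 [ 1.7200e+02 -3.9000e-01  1.2500e+01  3.6377e+02  2.0938e+02]
 [ 1.8000e+02 -3.3000e-01  1.2400e+01  3.7430e+02  1.8971e+02]
 [ 1.8800e+02 -2.7000e-01  1.2100e+01  3.8512e+02  1.6946e+02]
 [ 1.9600e+02 -2.3000e-01  1.1500e+01  3.9620e+02  1.4860e+02]
 [ 2.0400e+02 -3.0000e-01  1.1100e+01  4.0732e+02  1.2700e+02]
 [ 2.1200e+02 -3.3000e-01  1.0500e+01  4.1882e+02  1.0486e+02]]
[0.57754207 0.00913542 0.11      ] 3.287321267804714
```

View pics/w9.png

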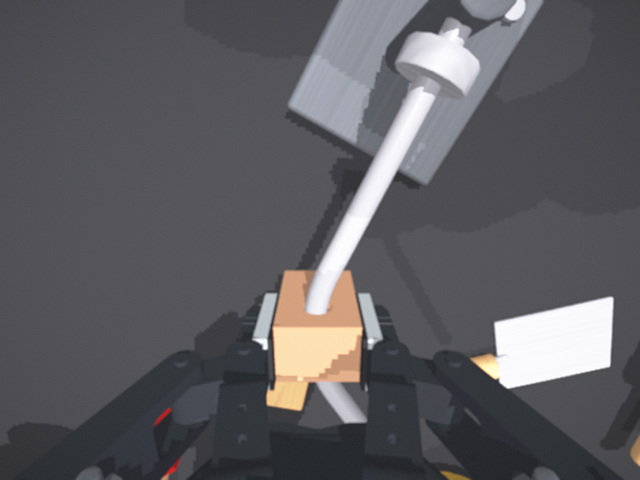

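```bash
python3 - <<'E'
from dev import *
N=[];D=[]
far=pickle.load(open('far.pkl','rb')); c1,_=pickle.load(open('w1.pkl','rb'))
sets=[(c1,far[0]),(manip.calibration('top'),far[1]),(manip.calibration('scene'),far[2])]
for n in('w8','w9'):
    c,im=pickle.load(open(n+'.pkl','rb')); d=dev(c,im,np.arange(.165,.208,.003)); sets.append((c,d[:,3:5]))
for cc,P in sets:
    V=np.array([ray(cc,p[:2])[1] for p in P]);o=ray(cc,P[0,:2])[0];n=np.linalg.svd(V)[2][-1];N.append(n);D.append(n@o)
N=np.array(N);D=np.array(D)
for sel in([0,1,2],[0,2,3,4],[0,3,4],[1,3,4],[2,3,4],[0,1,2,3,4]):
    d=np.linalg.svd(N[sel])[2][-1];d*=np.sign(d[1]);p=np.linalg.lstsq(N[sel],D[sel],rcond=None)[0];p=p+d*(.06-p[1])/d[1]
    print(sel,np.degrees(np.arctan2(d[1],d[0])).round(2),np.arcsin(d[2]).round(4),p.round(4),np.linalg.svd(N[sel])[1].round(4))
print(be, be+u(np.radians(67.6))*(.06-be[1])/np.sin(np.radians(67.6)))
E
```

```text
[0, 1, 2] 67.57 -0.0411 [0.5911 0.06   0.1106] [1.5077 0.8525 0.    ]
[0, 2, 3, 4] 67.54 -0.041 [0.5907 0.06   0.1107] [1.7892e+00 8.9380e-01 1.6000e-03]
[0, 3, 4] 67.43 -0.0468 [0.5915 0.06   0.1087] [1.724e+00 1.663e-01 1.200e-03]
[1, 3, 4] 67.54 -0.0412 [0.5919 0.06   0.1074] [1.7222e+00 1.8460e-01 1.6000e-03]
[2, 3, 4] 67.54 -0.0407 [0.5909 0.06   0.1109] [1.5248e+00 8.2160e-01 1.5000e-03]
[0, 1, 2, 3, 4] 67.55 -0.0409 [0.591  0.06   0.1106] [2.0474e+00 8.9910e-01 1.6000e-03]
[0.58265179 0.03809393] [0.59168082 0.06      ]
```

```bash
cat >> rail.py <<'E'
far=dict(yaw=np.radians(67.55),slope=-.041)
_pt=pt
def pt(s):
    p,t=_pt(s)
    k=np.clip((s-.12)/.03,0,1)*.00028
    return p+k*np.r_[-np.sin(t),np.cos(t),0],t
from scipy.spatial.transform import Rotation as Ro
def Mof(d):
    f=d/np.linalg.norm(d); Y=-f; X=np.cross(f,[0,0,1.]);X/=np.linalg.norm(X); return np.c_[X,Y,np.cross(X,Y)]
def rows3(ss,p0,M0,dz=.0019):
    p=np.array(p0,float);M=M0.copy();D=[];A=[]
    for s in ss:
        L=.011; d=pt(s+L)[0]-pt(s-L)[0]; q=pose(s)[0]+[0,0,dz]; T=Mof(d)
        l=np.round(M.T@(q-p)/.4,4); w=np.round(Ro.from_matrix(M.T@T).as_rotvec()/.08,2)
        p=p+.4*M@l; M=M@Ro.from_rotvec(w*.08).as_matrix(); D.append((l+0).tolist());A.append((w+0).tolist())
    for i in range(0,len(D),5): print(D[i:i+5]);print(A[i:i+5])
    print('end',p.round(4),M.round(3))
E
python3 - <<'E'
from rail import *
print(Mof(pt(.129)[0]-pt(.107)[0]).round(3))
rows3(np.r_[np.arange(.121,.1765,.003),np.arange(.18,.201,.004)],[.57754,.00912,.1119],Mof(np.r_[u(np.radians(93.3)),0]))
E
```

```text
[[ 0.998  0.061 -0.   ]
 [ 0.061 -0.998  0.   ]
 [-0.    -0.    -1.   ]]
[[0.0001, -0.0075, 0.0], [0.0002, -0.0074, 0.0], [0.0002, -0.0075, 0.0], [0.0002, -0.0074, 0.0], [0.0002, -0.0075, 0.0]]
[[0.0, 0.0, 0.56], [0.0, 0.0, 0.61], [0.0, 0.0, 0.61], [0.0, 0.0, 0.61], [0.0, 0.0, 0.62]]
[[0.0001, -0.0074, 0.0], [0.0001, -0.0075, 0.0001], [0.0001, -0.0075, 0.0], [0.0001, -0.0074, 0.0], [0.0001, -0.0075, 0.0]]
[[0.0, 0.0, 0.63], [-0.05, 0.0, 0.54], [-0.07, 0.0, 0.45], [-0.07, -0.01, 0.37], [-0.07, 0.0, 0.29]]
[[-0.0001, -0.0075, 0.0001], [0.0, -0.0075, 0.0], [-0.0001, -0.0075, 0.0], [0.0001, -0.0075, 0.0], [0.0, -0.0075, 0.0]]
[[-0.07, -0.01, 0.2], [-0.07, 0.0, 0.11], [-0.07, 0.0, 0.03], [-0.04, 0.0, -0.02], [0.0, 0.0, 0.01]]
[[0.0, -0.0075, 0.0], [0.0, -0.0075, 0.0], [0.0, -0.0075, 0.0], [-0.0001, -0.0075, 0.0], [0.0, -0.0125, 0.0]]
[[0.0, 0.0, 0.0], [0.0, 0.0, 0.0], [0.0, 0.0, 0.0], [0.0, 0.0, 0.0], [0.0, 0.0, 0.0]]
[[0.0, -0.01, 0.0], [0.0, -0.01, 0.0], [0.0, -0.01, 0.0], [0.0, -0.01, 0.0], [0.0, -0.01, 0.0]]
[[0.0, 0.0, 0.0], [0.0, 0.0, 0.0], [0.0, 0.0, 0.0], [0.0, 0.0, 0.0], [0.0, 0.0, 0.0]]
end [0.6023 0.0864 0.1098] [[ 0.924 -0.382 -0.015]
 [-0.382 -0.923 -0.038]
 [ 0.     0.041 -0.999]]
```

Emit:
send_rows --delta_pos '[[0.0001,-0.0075,0],[0.0002,-0.0074,0],[0.0002,-0.0075,0],[0.0002,-0.0074,0],[0.0002,-0.0075,0]]' --angular '[[0,0,0.56],[0,0,0.61],[0,0,0.61],[0,0,0.61],[0,0,0.62]]'

```text
clock: 13.65
position: [0.5783, 0.0232, 0.1118]
ee_rot: [0.0, 0.996, -0.092, -0.0]
contact_force: [-0.0, -0.7, -1.8]
width: 0.0318
```

Emit:
send_rows --delta_pos '[[0.0001,-0.0074,0],[0.0001,-0.0075,0.0001],[0.0001,-0.0075,0],[0.0001,-0.0074,0],[0.0001,-0.0075,0]]' --angular '[[0,0,0.63],[-0.05,0,0.54],[-0.07,0,0.45],[-0.07,-0.01,0.37],[-0.07,0,0.29]]'

```text
clock: 14.07
position: [0.5826, 0.0376, 0.1117]
ee_rot: [0.01, 0.983, -0.182, -0.002]
contact_force: [0.2, -0.1, 0.1]
width: 0.0314
```

Emit:
send_rows --delta_pos '[[0,0,0],[0,0,0]]' --angular '[[0,0,0],[0,0,0]]'

```text
clock: 14.23
position: [0.5827, 0.0379, 0.1117]
ee_rot: [0.01, 0.983, -0.181, -0.002]
contact_force: [-0.4, 0.9, -1.5]
width: 0.032
```

```bash
python3 st.py w10; python3 dev.py w10.pkl .162 .22; python3 -c "
from rail import *
print(pose(.148)[0],np.degrees(pose(.148)[1])-90)"
```

```text
14.2333 [0.5827 0.0379 0.1117] yaw -20.88 tilt [-0.0074 -0.0191] F tool [-0.7 -0.8  1.5] M [0.15 0.12 0.04]
along 138.2 perp(right+) 30.06
rod slope -0.0277 x at tile -1.3
s, dev right mm, widthpx, px
[[ 1.6200e+02 -8.7000e-01  1.2400e+01  3.1471e+02  3.0043e+02]
 [ 1.7000e+02 -8.9000e-01  1.2600e+01  3.1515e+02  2.8189e+02]
 [ 1.7800e+02 -8.6000e-01  1.2300e+01  3.1576e+02  2.6267e+02]
 [ 1.8600e+02 -8.4000e-01  1.2300e+01  3.1634e+02  2.4274e+02]
 [ 1.9400e+02 -8.3000e-01  1.0900e+01  3.1695e+02  2.2206e+02]
 [ 2.0200e+02 -8.7000e-01  1.2600e+01  3.1742e+02  2.0062e+02]
 [ 2.1000e+02 -8.3000e-01  1.2900e+01  3.1812e+02  1.7839e+02]
 [ 2.1800e+02  1.2000e-01  8.5000e+00  3.2149e+02  1.5542e+02]]
[0.58259922 0.0382959  0.10988211] -20.93942218743338
```

View pics/w10.png

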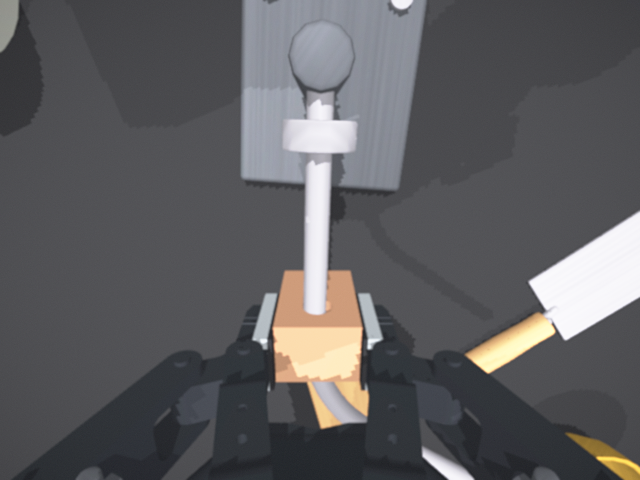

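Emit:
send_rows --delta_pos '[[-0.0007,-0.0075,0.0001],[-0.0006,-0.0075,0],[-0.0006,-0.0075,0],[0.0001,-0.0075,0],[0,-0.0075,0]]' --angular '[[-0.07,-0.01,0.2],[-0.07,0,0.11],[-0.07,0,0.03],[-0.04,0,-0.02],[0,0,0.01]]'

```text
clock: 14.7
position: [0.5881, 0.0523, 0.1113]
ee_rot: [0.02, 0.981, -0.194, -0.004]
contact_force: [-0.2, 0.0, -0.8]
width: 0.0318
```

Emit:
send_rows --delta_pos '[[0,0,0],[0,0,0]]' --angular '[[0,0,0],[0,0,0]]'

```text
clock: 14.87
position: [0.5878, 0.0522, 0.1112]
ee_rot: [0.02, 0.981, -0.194, -0.004]
contact_force: [-0.1, -0.2, -0.3]
width: 0.0321
```

```bash
python3 st.py w11; python3 dev.py w11.pkl .178 .216; python3 -c "
from rail import *
print(pose(.163)[0],np.degrees(pose(.163)[1])-90)"
```

```text
14.8667 [0.5878 0.0522 0.1112] yaw -22.43 tilt [-0.0153 -0.0378] F tool [-0.   0.2  0.3] M [ 0.05 -0.    0.04]
along 147.0 perp(right+) 42.37
rod slope -0.0004 x at tile -0.6
s, dev right mm, widthpx, px
[[178.    -0.98  12.6  315.3  298.58]
 [186.    -0.91  12.7  315.45 280.12]
 [194.    -0.91  13.   315.4  260.94]
 [202.    -0.95  12.9  315.24 240.99]
 [210.    -0.91  12.6  315.29 220.26]]
[0.58818051 0.05220768 0.10937828] -22.449999999999903
```

View pics/w11.png

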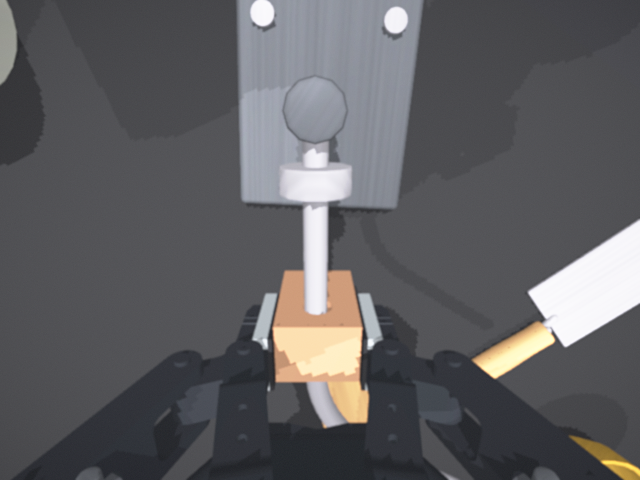

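Emit:
send_rows --delta_pos '[[-0.0005,-0.0075,0],[-0.0005,-0.0075,0],[0,-0.0075,0],[0,-0.0075,0],[0,-0.0075,0]]' --angular '[[0,0,0],[0,0,0],[0,0,0],[0,0,0],[0,0,0]]'

```text
clock: 15.33
position: [0.5933, 0.0663, 0.1107]
ee_rot: [0.02, 0.981, -0.195, -0.004]
contact_force: [0.1, 0.3, -0.4]
width: 0.0315
```

Emit:
send_rows --delta_pos '[[0,-0.0075,0],[0,-0.0075,0],[0,-0.0075,0],[0,-0.0075,0],[0,0,0]]' --angular '[[0,0,0],[0,0,0],[0,0,0],[0,0,0],[0,0,0]]'

```text
clock: 15.75
position: [0.598, 0.0777, 0.1101]
ee_rot: [0.02, 0.981, -0.195, -0.004]
contact_force: [0.3, 0.2, -1.2]
width: 0.0314
```

```bash
python3 st.py w12;python3 -c "
from rail import *
print(pose(.19)[0],np.degrees(pose(.19)[1])-90)"
```

```text
15.75 [0.598  0.0777 0.1101] yaw -22.45 tilt [-0.0151 -0.0374] F tool [ 0.2 -0.4  1.1] M [ 0.03 -0.07  0.04]
along 162.1 perp(right+) 65.27
rod slope -0.1146 x at tile -2.84
[0.59848253 0.07714046 0.10827159] -22.449999999999903
```

View pics/w12.png

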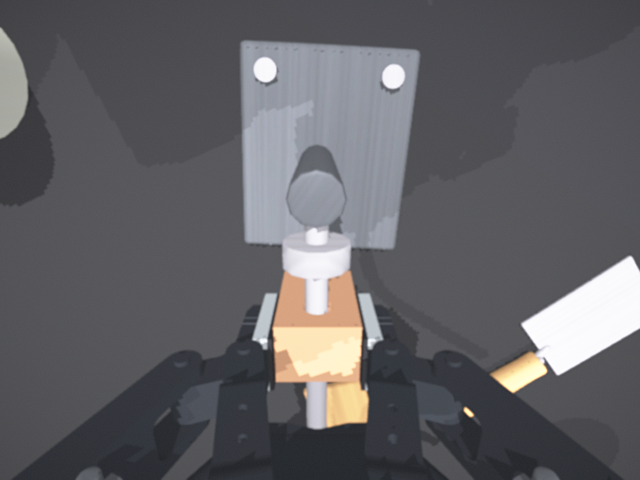

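Emit:
send_rows --delta_pos '[[0,-0.0075,0],[0,-0.0075,0],[0,-0.0075,0],[0,-0.005,0],[0,0,0]]' --angular '[[0,0,0],[0,0,0],[0,0,0],[0,0,0],[0,0,0]]'

```text
clock: 16.22
position: [0.6021, 0.0877, 0.1097]
ee_rot: [0.02, 0.981, -0.195, -0.004]
contact_force: [0.6, -0.1, -0.5]
width: 0.0318
```

```bash
python3 st.py w13;python3 - <<'E'
import cv2
t=cv2.imread('pics/w13.png');cv2.imwrite('pics/w13c.png',cv2.resize(t[220:400,220:420],None,fx=3.5,fy=3.3,interpolation=cv2.INTER_CUBIC))
E
```

```text
16.2167 [0.6021 0.0877 0.1097] yaw -22.45 tilt [-0.0151 -0.0375] F tool [ 0.6 -0.1  0.5] M [0.03 0.01 0.01]
along 168.0 perp(right+) 74.38
rod slope 0.1617 x at tile 4.61
```

View pics/w13c.png

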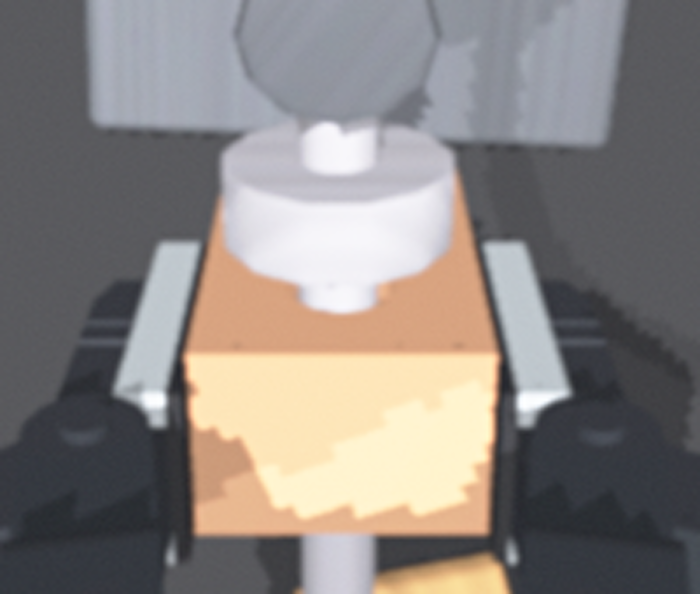

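Emit:
send_rows --delta_pos '[[0,-0.0025,0],[0,-0.0025,0],[0,-0.0025,0],[0,-0.0025,0]]' --angular '[[0,0,0],[0,0,0],[0,0,0],[0,0,0]]' --squeeze 20

```text
clock: 16.6
position: [0.6034, 0.0909, 0.1096]
ee_rot: [0.02, 0.981, -0.195, -0.004]
contact_force: [-0.3, -0.1, -0.6]
width: 0.0318
```

Emit:
send_rows --delta_pos '[[0,-0.0012,0],[0,-0.0012,0]]' --angular '[[0,0,0],[0,0,0]]'

```text
clock: 16.77
position: [0.6038, 0.0918, 0.1095]
ee_rot: [0.02, 0.981, -0.195, -0.004]
contact_force: [0.2, 0.1, -0.3]
width: 0.0314
```

```bash
python3 st.py w14;python3 - <<'E'
import cv2
t=cv2.imread('pics/w14.png');cv2.imwrite('pics/w14c.png',cv2.resize(t[220:400,220:420],None,fx=3.5,fy=3.3,interpolation=cv2.INTER_CUBIC))
E
```

```text
16.7667 [0.6038 0.0918 0.1095] yaw -22.47 tilt [-0.0153 -0.0377] F tool [ 0.1 -0.1  0.2] M [ 0.02 -0.03 -0.05]
along 170.4 perp(right+) 78.15
rod slope -0.0236 x at tile -1.05
```

View pics/w14c.png

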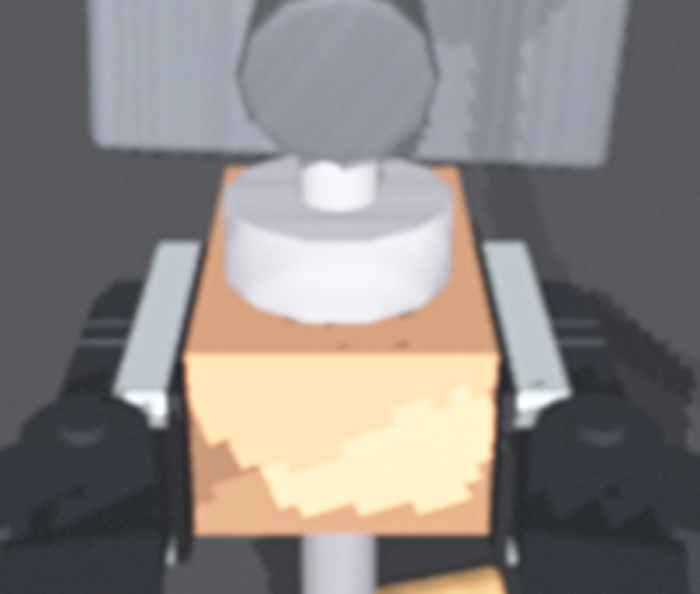

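Emit:
send_rows --delta_pos '[[0,-0.0012,0],[0,-0.0012,0],[0,0,0]]' --angular '[[0,0,0],[0,0,0],[0,0,0]]'

```text
clock: 17.07
position: [0.6042, 0.0928, 0.1095]
ee_rot: [0.02, 0.981, -0.195, -0.004]
contact_force: [-0.4, 0.0, 0.5]
width: 0.0315
```

Emit:
send_rows --delta_pos '[[0,-0.0012,0],[0,0,0]]' --angular '[[0,0,0],[0,0,0]]'

```text
clock: 17.23
position: [0.6044, 0.0932, 0.1095]
ee_rot: [0.02, 0.981, -0.195, -0.004]
contact_force: [0.3, -0.3, -1.0]
width: 0.0315
```

Emit:
send_rows --delta_pos '[[0,-0.0012,0],[0,0,0]]' --angular '[[0,0,0],[0,0,0]]'

```text
clock: 17.4
position: [0.6045, 0.0936, 0.1094]
ee_rot: [0.02, 0.981, -0.195, -0.004]
contact_force: [0.1, -0.3, -0.0]
width: 0.0318
```

```bash
python3 st.py w15;python3 - <<'E'
import cv2
t=cv2.imread('pics/w15.png');cv2.imwrite('pics/w15c.png',cv2.resize(t[260:350,260:380],None,fx=6,fy=6,interpolation=cv2.INTER_CUBIC))
from rig import manip
t=manip.get_image('scene');cv2.imwrite('pics/s15.png',t);cv2.imwrite('pics/s15c.png',cv2.resize(t[180:300,290:410],None,fx=5,fy=5,interpolation=cv2.INTER_CUBIC))
E
```

```text
17.4 [0.6045 0.0936 0.1094] yaw -22.47 tilt [-0.0153 -0.0376] F tool [0.2 0.3 0. ] M [ 0.06  0.04 -0.03]
along 171.5 perp(right+) 79.75
rod slope -0.1061 x at tile -3.02
```

View pics/w15c.png

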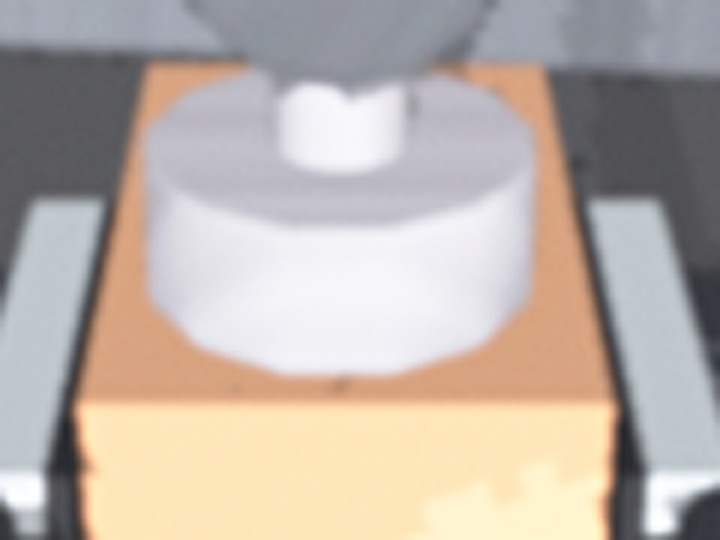

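View pics/s15c.png

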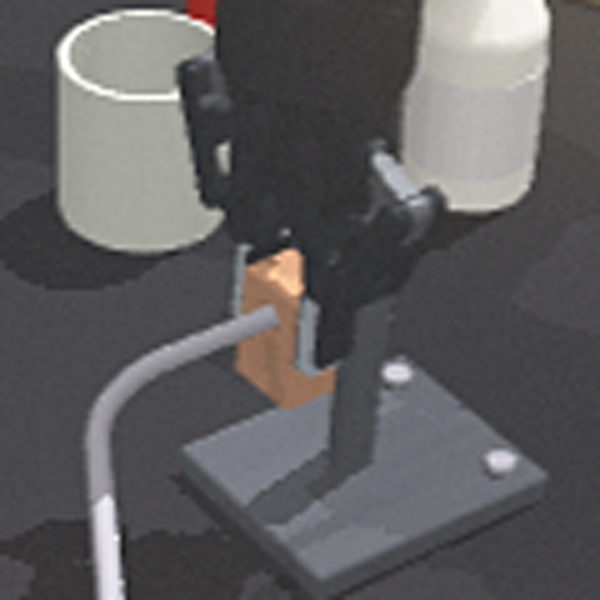

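Emit:
send_rows --delta_pos '[[0,-0.0012,0],[0,0,0]]' --angular '[[0,0,0],[0,0,0]]'

```text
clock: 17.67
position: [0.6047, 0.0941, 0.1094]
ee_rot: [0.02, 0.981, -0.195, -0.004]
contact_force: [0.4, 0.2, -1.6]
width: 0.0317
```

Emit:
send_rows --delta_pos '[[0,-0.0007,0],[0,0,0]]' --angular '[[0,0,0],[0,0,0]]'

```text
clock: 17.83
position: [0.6047, 0.0941, 0.1094]
ee_rot: [0.02, 0.981, -0.195, -0.004]
contact_force: [-0.3, -1.2, -0.3]
width: 0.0318
```

Emit:
send_rows --delta_pos '[[0,-0.0007,0],[0,0,0]]' --angular '[[0,0,0],[0,0,0]]'

```text
clock: 18.0
position: [0.6047, 0.0941, 0.1094]
ee_rot: [0.02, 0.981, -0.195, -0.004]
contact_force: [-0.3, -1.7, -0.2]
width: 0.0314
```

```bash
python3 st.py w16
```

```text
18.0 [0.6047 0.0941 0.1094] yaw -22.46 tilt [-0.0158 -0.0385] F tool [0.4 1.7 0.3] M [-0.24  0.08  0.  ]
along 171.8 perp(right+) 80.22
rod slope -0.1608 x at tile -4.38
```

Emit:
send_rows --delta_pos '[[0,0.0007,0],[0,0,0.0012],[0,0,0.0012],[0,0,0]]' --angular '[[0,0,0],[0,0,0],[0,0,0],[0,0,0]]'

```text
clock: 18.38
position: [0.6047, 0.0941, 0.1083]
ee_rot: [0.02, 0.981, -0.195, -0.004]
contact_force: [-1.1, -1.6, -0.6]
width: 0.0314
```

Emit:
send_rows --delta_pos '[[0,0,0.001],[0,0,0]]' --angular '[[0,0,0],[0,0,0]]'

```text
clock: 18.55
position: [0.6047, 0.0941, 0.108]
ee_rot: [0.02, 0.981, -0.195, -0.004]
contact_force: [-1.0, -2.3, 0.5]
width: 0.0318
```

Emit:
send_rows --delta_pos '[[0,0.0007,0.001],[0,0,0]]' --angular '[[0,0,0],[0,0,0]]'

```text
clock: 18.72
position: [0.6047, 0.094, 0.1076]
ee_rot: [0.02, 0.981, -0.195, -0.004]
contact_force: [-1.1, -1.5, -0.3]
width: 0.0316
```

Emit:
send_rows --delta_pos '[[0,0,0.001],[0,0,0]]' --angular '[[0,0,0],[0,0,0]]'

```text
clock: 18.88
position: [0.6047, 0.094, 0.1075]
ee_rot: [0.02, 0.981, -0.195, -0.004]
contact_force: [-1.4, -1.4, 0.9]
width: 0.0319
```

Emit:
send_rows --delta_pos '[[0,0,0],[0,0,0],[0,0,0],[0,0,0]]' --angular '[[0,0,0],[0,0,0],[0,0,0],[0,0,0]]' --hand 40

```text
clock: 19.22
position: [0.6048, 0.0942, 0.1073]
ee_rot: [0.02, 0.981, -0.195, -0.004]
contact_force: [1.3, -0.0, -0.5]
width: 0.04
```

Emit:
send_rows --delta_pos '[[0,0,0],[0,0,0],[0,0,0],[0,0,0],[0,0,0]]' --angular '[[0,0,0],[0,0,0],[0,0,0],[0,0,0],[0,0,0]]' --hand 60

```text
clock: 19.63
position: [0.6047, 0.0939, 0.1073]
ee_rot: [0.02, 0.981, -0.195, -0.004]
contact_force: [-0.4, 0.2, -0.3]
width: 0.0603
```

```bash
python3 st.py w17
```

```text
19.6333 [0.6047 0.0939 0.1073] yaw -22.47 tilt [-0.0153 -0.0376] F tool [-0.5 -0.1  0.3] M [ 0.04 -0.05 -0.01]
along 171.6 perp(right+) 80.07
rod slope -0.1291 x at tile -3.51
```

View pics/w17.png

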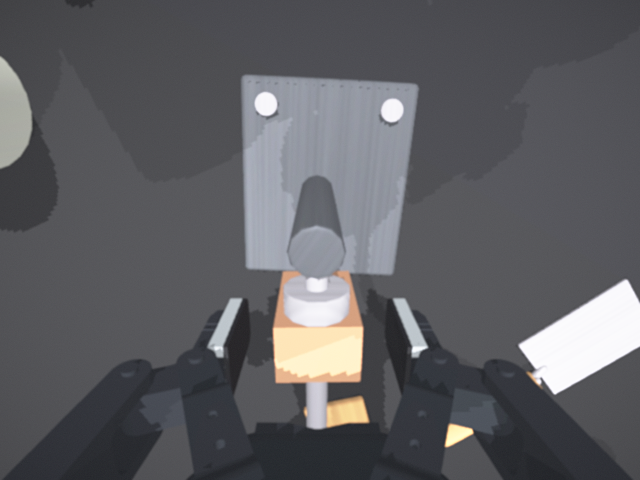

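Tile hangs free between the open fingers. Retreat upward.

Emit:
send_rows --delta_pos '[[0,0,-0.02],[0,0,-0.03],[0,0,-0.04],[0,0,-0.05],[0,0,-0.05]]' --angular '[[0,0,0],[0,0,0],[0,0,0],[0,0,0],[0,0,0]]'

```text
clock: 20.1
position: [0.6056, 0.0968, 0.1843]
ee_rot: [0.02, 0.981, -0.195, -0.004]
contact_force: [0.2, 0.0, 0.2]
width: 0.0602
```

Emit:
send_rows --delta_pos '[[0,0,-0.06],[0,0.03,-0.06],[0,0.06,-0.06],[0,0.08,-0.03],[0,0.08,0]]' --angular '[[0,0,0],[0,0,0],[0,0,0],[0,0,0],[0,0,0]]'

```text
clock: 20.52
position: [0.5704, 0.0072, 0.2756]
ee_rot: [0.02, 0.981, -0.194, 0.0]
contact_force: [-0.2, -0.1, 0.3]
width: 0.0601
```

Emit:
send_rows --delta_pos '[[0,0.08,0],[0,0.08,0],[0,0.05,0],[0,0,0],[0,0,0]]' --angular '[[0,0,0],[0,0,0],[0,0,0],[0,0,0],[0,0,0]]'

```text
clock: 20.93
position: [0.5366, -0.0706, 0.2754]
ee_rot: [0.02, 0.98, -0.196, -0.003]
contact_force: [-0.0, 0.0, 1.1]
width: 0.0601
```

```bash
python3 - <<'E'
from h import *
s=manip.get_state();print(s['clock'],s['position'],s['contact_force'])
for n in['scene','top','wrist']: cv2.imwrite(f'pics/{n}f.png',manip.get_image(n))
t=cv2.imread('pics/scenef.png');cv2.imwrite('pics/sfc.png',cv2.resize(t[200:320,280:410],None,fx=5,fy=5,interpolation=cv2.INTER_CUBIC))
t=cv2.imread('pics/topf.png');cv2.imwrite('pics/tfc.png',cv2.resize(t[150:330,230:530],None,fx=2.6,fy=2.6,interpolation=cv2.INTER_CUBIC))
E
```

```text
20.9333 [ 0.53662715 -0.07061399  0.27542483] [-0.03734837  0.0249049   1.07378211]
```

View pics/sfc.png

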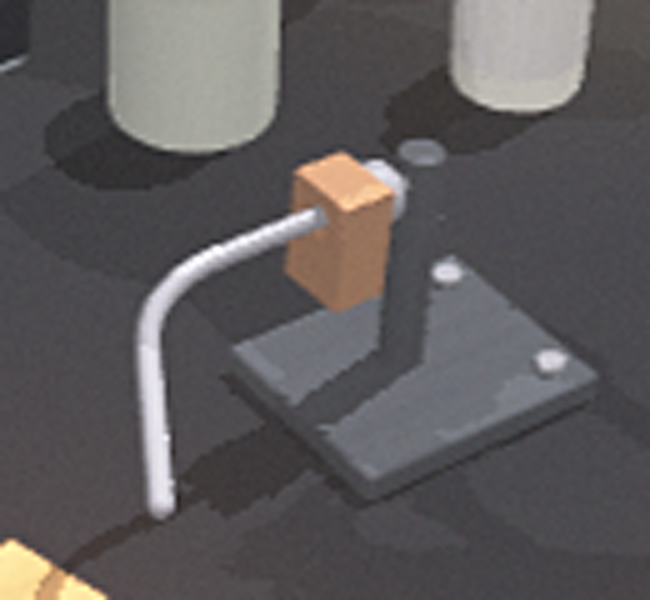

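View pics/tfc.png

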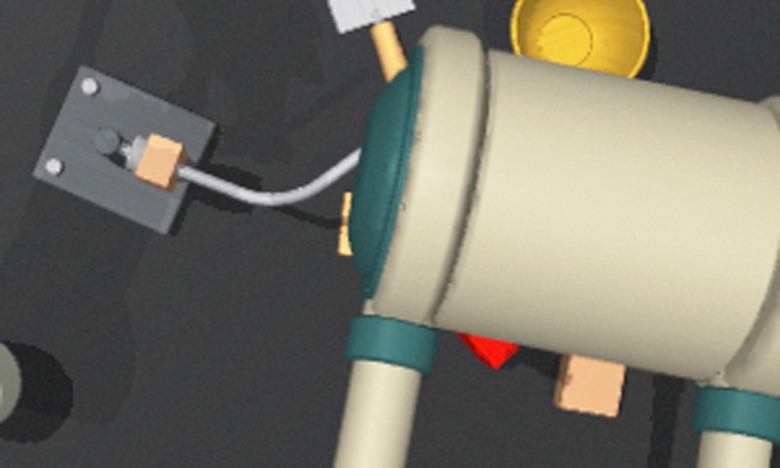

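View pics/wristf.png

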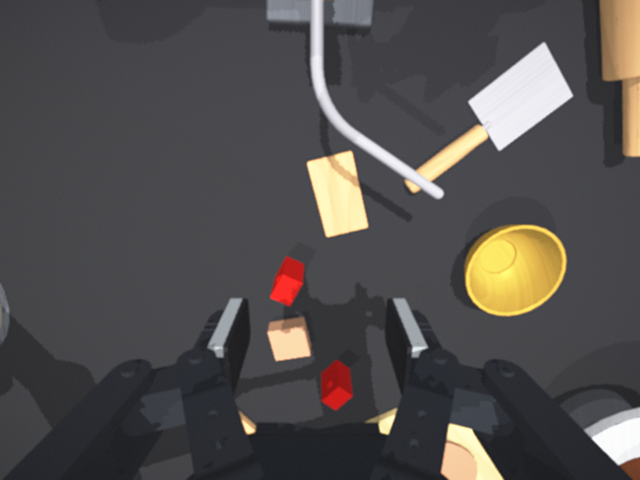

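```bash
python3 - <<'E'
from h import *
from rail import *
cs=manip.calibration('scene');ct=manip.calibration('top')
P=np.array([plane(cs,np.array(p)/5+[280,200],.121) for p in[(292,175),(343,152),(395,193),(343,213)]])
print(P.mean(0),'along far leg mm',((P.mean(0)[:2]-be)@u(far['yaw'])*1e3).round(1))
t=cv2.imread('pics/topf.png');cv2.imwrite('pics/tfz.png',cv2.resize(t[190:235,260:320],None,fx=12,fy=12,interpolation=cv2.INTER_CUBIC))
a=cv2.imread('pics/scenef.png');cv2.imwrite('pics/sfz.png',cv2.resize(a[222:272,330:390],None,fx=12,fy=12,interpolation=cv2.INTER_CUBIC))
E
```

```text
[0.6079391  0.09181686 0.121     ] along far leg mm 59.3
```

View pics/tfz.png

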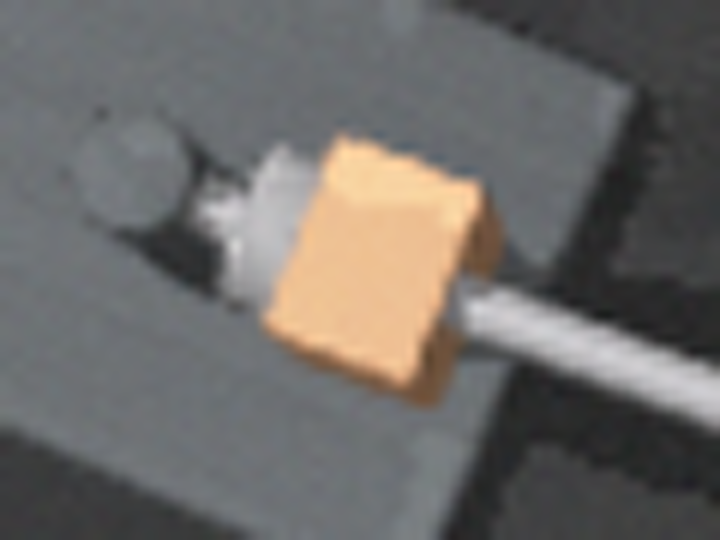

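View pics/sfz.png

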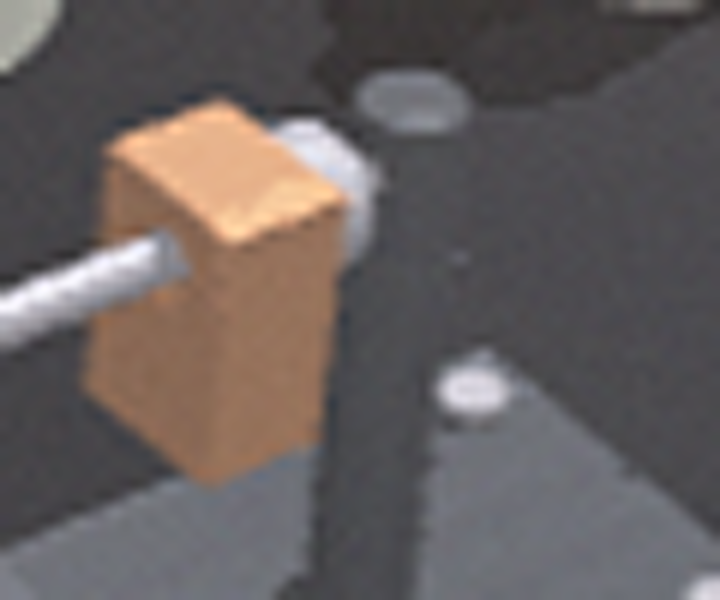

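The tile hangs upright with its centre at about 59.3 mm along the far leg (60 mm would be touching), and no gap to the disc is visible in either view.

```bash
python3 -c "
from rig import manip
print(manip.sign_off())"
```

```text
the job is handed in; nothing more can be done
None
```

The drilled tile is hanging upright on the rail at the disc, let go, and the job is handed in at about 21 s of the 72 s allowed.

- **What I did:** I gripped the tile at hole height, threaded it on the free end and slid it round the bend. I corrected the path from wrist pictures on the way. The far leg turned out about 2.8° to the left and sloping down about 0.041 rad. I pushed on until the tile touched the disc, lowered it onto the rod, opened the fingers and backed away.
- **Forces:** sampled at the end of each move, the wrist force stayed near 2–3 N or below on the rail. The one higher reading was about 6 N at the grasp on the table.
- **Last checks:** no gap to the disc shows in the scene or top pictures. By measurement the hole's centre is 59.3 mm from the bend's end, where 60 mm is touching. That agrees within the roughly 2 mm camera accuracy, and the robot was well clear.
- **Other things on the table:** I aimed to touch nothing else. The final wrist picture shows the plain tile, red tiles, bowl, rib and trim tool with no sign of disturbance. I checked these by eye only. I did not look again closely at the mug, bottle and cup, because the arm had not gone near them at table height.
- **Disagreement:** the wrist camera put the far leg about 0.9 mm farther left than my earlier model. I followed the wrist camera.

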